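# Load the board and slide it under the microscope until the click stop

## Robot

A 6-joint arm with a two-finger parallel gripper is mounted at the origin on the work surface. World frame = base frame: x ahead of the robot, y to its left, z up, the work surface at z = 0. Lengths are in mm, angles in rad, forces in N, time in s.
With the tool pointing down it reaches from about 275 to 750 mm from the base axis. Payload 10.2 kg.
Tool frame: the origin (TCP) lies between the finger pads; the fingertips stand 11 mm ahead of it and the grasp point (between the pads) lies 8 mm behind it (ctrl.nose_length is the distance from the TCP to the fingertips, in mm); x points along the fingers, y is the direction in which the jaws open and shut, and the axes are right-handed (so a half turn about x gives the same grasp; the last joint's range is limited). The gripper opens to 85 mm and grips with 20 to 120 N. Pads are 22 mm wide; open, the fingers measure 114 mm over their backs; the gripper's body (76 mm by 85 mm) begins 54 mm behind the grasp point. The pads swing forward as they close: fully open they stand 13 mm farther back than shut.
Start: joints at [1.008, 0.313, 1.498, -0, 1.331, -0.223], TCP at [174.995, 494.983, 242.294] pointing down, gripper open.
Joint ranges: [-2.94, 2.94], [-0.97, 2.17], [0.19, 2.56], [-1.23, 4.37], [0.02, 3.11], [-2.88, 2.88]. Speed limits (rad/s): [2.39, 2.39, 3.01, 3.14, 3.14, 3.14].

## Interface

Orientations are given as a unit quaternion [w, x, y, z].
In Python, from rig import ctrl, capture, ticket gives the robot as it stands.
- The arm moves only by the tool step_arm, never from a script. Its argument "commands" is a list of rows, each a list of 2 entries, a list of its own where there are three numbers: the shift along the world's x, y, z normalised to -1 to 1, where 1 is 0.04 m, then the turn about the world's z normalised to -1 to 1, where 1 is 180 degrees. A call has 1 to 5 rows; each row shifts and turns the commanded pose from where the row before left it; what a row does not reach is not made up. A row lasts 1/10 s, in which the tool goes at most 50 mm and 8.59 degrees, less where a joint would pass 70% of its speed; a pose out of reach is approached as far as the arm can. A call with a number of a shift or a turn outside -1 to 1 is refused whole. A call with a gripper value outside its range is refused whole. "gripper" is the closure, from -1 (fully open) to 1 (shut), so that 0 is half open, set as the call begins (left out, the last holds). The fingers move at their own pace and stop on an object; "force" is the grip in N (left out, the last holds). Time passes only in rows, so rows that do not move let the fingers close. It gives the time, the measured TCP pose, the force and the opening at its end, in the units of the state.
- ctrl.sense(): the state, without advancing time (a new reading comes with each control period).
- capture(name): name is "side" or "top" or "wrist"; returns a dict with "image" (400x640x3 uint8, blue, green, red), "fov_y" (degrees; the focal length in pixels is half the picture's height over the tangent of half this angle, whatever the lens; pixels are square), "cx", "cy" (the principal point, pixels), "k1" (the pictures are not rectified: a ray, as slopes to the right and down, at radius r is drawn at 1 + k1 r^2 times it, then the intrinsics apply), "origin" and "orientation" of the camera in the world. Camera axes: x right, y down, z forward; pixel columns grow to the right and rows downward; lengths in mm; the calibration is good to about 2 mm. A picture is of the moment at which its call begins. There is no depth.
- ticket.finish_job(): hands the job in, once; it reports no verdict.
The state is a dict: "time_s": time; "joints": joint angles; "dq": joint speeds; "tau": joint torques, N m; "eef_pos": TCP position; "ee_rot": TCP orientation; "force": force on the tool from outside, world axes, zero at the start; "wrist_torque": the same for the moment, N m; "grip_width": opening from 0.0 (shut) to 1.0 (fully open).
Only numpy, scipy, OpenCV 4.12 (cv2) and the standard library are available. Lean on these libraries where they do the work, as an engineer would, in place of code of your own. Each camera call takes 0.05 s, during which the arm holds its last target.

## Task

Lay the board holder flat in the nest of the inspection carriage, then push the carriage along its rail under the microscope until its spring click stop catches, and leave it resting in that click, not short of it and not pushed on past it. Do not bump the microscope, and leave the tin, the lens and the phone where they are.

Things in the scene. Friction and masses are not known exactly. Their poses are not given: they have to be found in the camera images.
- station: Dark steel base plate, fixed to the bench, 400 x 120 mm, 18 mm thick, with two low rails (tops at 22 mm). Origin on the bench under the microscope's optical axis; x runs along the rail, from the robot's side to under the microscope; z up. The plate spans x -270 to +130 mm, y +-60 mm.
- carriage (a joint): Travel of the aluminium carriage along station +x, m (0 to 0.205; at 0 its centre is at station x = -155 mm). Friction 1 to 2 N. The hidden, adjustable click stop catches somewhere in 0.125 to 0.175. 60 to 85 mm before it is a light hump of about 5 N (pin riding up, not the click); in the catch the carriage resists, and over about 15 N forces it out past it.
- pin (a joint): Spring pin of the click stop, unseen inside the base, m: 0 = out, about 0.004 = pressed by the carriage's keel. Out before the carriage reaches it, pressed from the hump on, sprung out again (below 0.002) when the carriage is in the catch, pressed again past the catch.
- nest (a point): Centre of the nest floor, on the carriage deck (100 mm along the rail, 90 across), 34 mm above the bench, 4 mm to +x of the deck's centre; axes as the station. Six black lugs 6 mm high bound 69 mm (along rail) x 45 mm: one 24 mm wide in the middle of each end, one 8 mm wide at both ends of each long side, leaving 48 mm open amid the long sides for fingers.
- push_face (a point): Middle of the outer face of the carriage's push plate, facing station -x (the robot's side), 46 mm above the bench, 54 mm behind the nest's centre. The upright aluminium plate across the carriage's near end is 60 mm wide, 6 mm thick, from 24 to 60 mm above the bench.
- scope: White and black microscope fixed on the station, same origin and axes. Objective: cylinder, radius 40 mm, on the axis, rim 150 mm above the bench. Head above 190 mm: x -70 to +150, y +-60 mm. Pole radius 13 mm at x 60, y 170 mm (foot radius 45), boom to the head 185 to 265 mm high. A gripper pointing straight down behind the push plate hits the head before the catch; a tilted one clears it.
- board: Board holder: steel block 64 x 40 x 12 mm (x, y, z) with rounded edges, a green circuit board with black and silver chips on top; 110 g. Origin at the centre of its underside, x along the 64 mm side. It lies flat on the bench and may lie in the nest either way round.
- tin: Round aluminium tin, 56 mm across, 18 mm high, origin at the centre of its underside. Leave it alone.
- lens: Black round auxiliary lens, 44 mm across, 32 mm high, origin at the centre of its underside. Leave it alone.
- phone: Black phone lying flat, 150 x 72 x 9 mm, origin at the centre of its underside, x along its length. Leave it alone.
Mind the look-alikes: they are no part of the job. What is shaped like the board but pink is not meant.

How it is judged (in metres and radians):
On the way, in this order (a step that is already met when the one before it is completed fails the run):
1. the board holder lies flat in the nest, released (x of board in the frame of nest between -0.005 and 0.005 m and y of board in the frame of nest between -0.005 and 0.005 m and z of board in the frame of nest between -0.003 and 0.003 m and angle between the x axis of board and the x axis of nest, either way round below 0.1 rad and contact force between the fingers and board below 0.3 N), for 0.2 s.
2. the carriage is pushed into its click stop (value of joint carriage between 0.12 and 0.179 m and value of joint pin below 0.002 m), for 0.2 s.
At the end, for the whole second after the job is handed in: The board holder lies flat in the nest (within 5 mm and 0.1 rad, 3 mm in height), the carriage rests in the click stop (travel 0.12 to 0.179 m with the spring pin sprung out, below 2 mm), and both are at rest (all of step 2 and x of board in the frame of nest between -0.005 and 0.005 m and y of board in the frame of nest between -0.005 and 0.005 m and z of board in the frame of nest between -0.003 and 0.003 m and angle between the x axis of board and the x axis of nest, either way round below 0.1 rad and velocity of joint carriage between -0.005 and 0.005 m/s and linear speed of board below 0.01 m/s); the robot touches nothing.
It fails at once if the microscope is bumped (more than 4 N) (contact force between any of the arm, the fingers, board and scope above 4 N).
It fails at once if the tin is moved more than 20 mm (distance of tin from where it was at the start of the episode above 0.02 m).
It fails at once if the lens is moved more than 20 mm (distance of lens from where it was at the start of the episode above 0.02 m).
It fails at once if the phone is moved more than 20 mm (distance of phone from where it was at the start of the episode above 0.02 m).
It also fails if it takes over 61 s, if anything falls off the work surface, if the arm or the gripper's body presses on something with over 40 N, if the wrist force passes 120 N, or if a joint passes its speed limit or range.

## Working session

There is one attempt and no reset: what is moved stays moved. The work goes in short steps, Python scripts to look and compute and a tool call to move; the robot and the scene stay as the last step left them, time stands still between calls to the robot, and variables do not carry over. Pictures are saved under pics/ and viewed, and the job is handed in when it is done.

Besides the shell and the picture viewer there is one more tool, called after "Call:" as name([rows], argument=value, ...), one row to a line, values as JSON. step_arm: Moves the arm, as the interface text tells. Its arguments: {"type":"object","properties":{"commands":{"type":"array","items":{"type":"array"}},"gripper":{"type":"number"},"force":{"type":"number"}},"required":["commands"]}

```bash
mkdir -p pics; ls; python3 - <<'E'
from rig import ctrl,capture,ticket
import cv2
s=ctrl.sense(); print(s)
for n in ("side","top","wrist"):
    c=capture(n); cv2.imwrite(f"pics/{n}0.png",c["image"]); print(n,{k:v for k,v in c.items() if k!="image"})
E
```

```text
pics
{'time_s': 0.0, 'joints': array([ 1.00762499e+00,  3.13460565e-01,  1.49843949e+00, -8.62411406e-06,
        1.33102945e+00, -2.23420148e-01]), 'dq': array([-1.81535358e-05,  1.34552076e-03,  6.19777509e-05,  3.74895214e-04,
        3.46147989e-04, -1.41583606e-03]), 'tau': array([ 4.69737079e-04, -4.12266004e+01, -2.59748268e+01, -1.18345897e-04,
        4.03627098e-03, -2.30954191e-05]), 'eef_pos': array([174.84356085, 494.76379875, 241.72876554]), 'ee_rot': array([ 0.69675012,  0.11910485,  0.69710692, -0.11998024]), 'force': array([0.25926371, 0.59807535, 0.35588494]), 'wrist_torque': array([0.00491332, 0.00911635, 0.0090743 ]), 'grip_width': 0.9955481736766312}
side {'fov_y': 51.27119522740292, 'cx': 317.8153299128028, 'cy': 196.10815005640004, 'k1': -0.05059406390795354, 'origin': array([ 119.30765307, -618.28565267,  780.10451306]), 'orientation': array([-0.39845162,  0.8814148 , -0.22772567,  0.11173752])}
top {'fov_y': 49.791135599498695, 'cx': 323.3939642459086, 'cy': 199.9491273390391, 'k1': -0.05852452966134763, 'origin': array([ 430.29974432,   69.23576151, 1095.32730508]), 'orientation': array([-0.03496405,  0.71681435, -0.6956826 ,  0.03131174])}
wrist {'fov_y': 71.07829386521212, 'cx': 317.6138396669072, 'cy': 198.37434620070238, 'k1': -0.031507067159316025, 'origin': array([106.0739158 , 518.88498906, 373.32307952]), 'orientation': array([0.11865626, 0.80785018, 0.57119051, 0.08390576])}
```

View pics/top0.png

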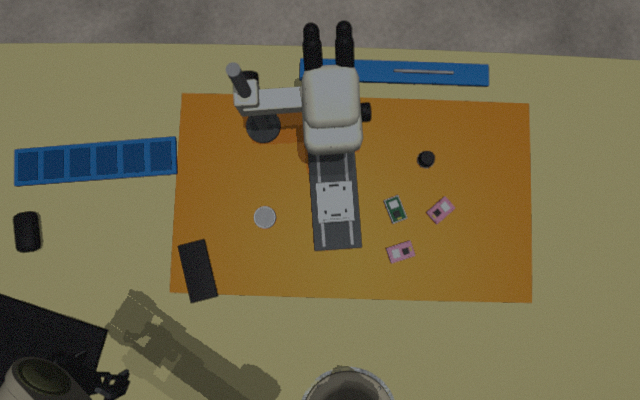

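View pics/side0.png

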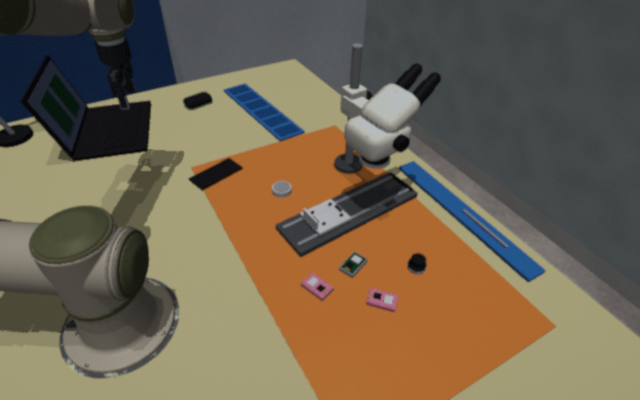

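View pics/wrist0.png

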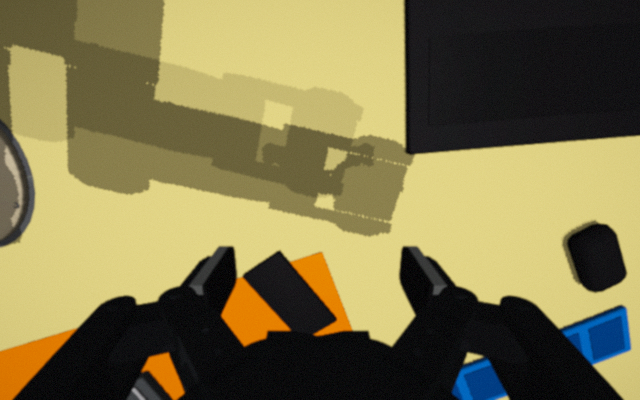

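The green block at top (395,209) and side (352,264) fits the board. The pink ones at top (440,210) and (400,252) are the decoys. I'll enlarge the top picture to confirm this and to measure.

```bash
cat > h.py <<'E'
import numpy as np, cv2
from scipy.spatial.transform import Rotation as R
def rot(q): return R.from_quat([q[1],q[2],q[3],q[0]])
def ray(c,u,v):
    f=200/np.tan(np.radians(c["fov_y"])/2)
    K=np.array([[f,0,c["cx"]],[0,f,c["cy"]],[0,0,1.]])
    p=cv2.undistortPoints(np.array([[[u,v]]],float),K,np.array([c["k1"],0,0,0,0.]))[0,0]
    return rot(c["orientation"]).apply([p[0],p[1],1])
def hit(c,u,v,z):
    d=ray(c,u,v); o=np.array(c["origin"]); return o+d*(z-o[2])/d[2]
def proj(c,P):
    f=200/np.tan(np.radians(c["fov_y"])/2)
    p=rot(c["orientation"]).inv().apply(np.atleast_2d(P)-c["origin"]); p=p[:,:2]/p[:,2:]
    p=p*(1+c["k1"]*(p**2).sum(1,keepdims=True)); return p*f+[c["cx"],c["cy"]]
def crop(c,x0,y0,x1,y1,s,name):
    cv2.imwrite(name,cv2.resize(c["image"][y0:y1,x0:x1],None,fx=s,fy=s,interpolation=cv2.INTER_CUBIC))
E
python3 - <<'E'
from h import *; from rig import capture,ctrl
c=capture("top"); crop(c,290,140,470,270,4.4,"pics/t1.png"); crop(c,225,20,500,180,2.9,"pics/t2.png")
c=capture("side"); crop(c,260,150,440,320,3.5,"pics/s1.png"); crop(c,300,30,560,290,2.3,"pics/s2.png");crop(c,0,0,180,180,3.3,"pics/s3.png")
E
```

```text
(no output)
```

View pics/t1.png

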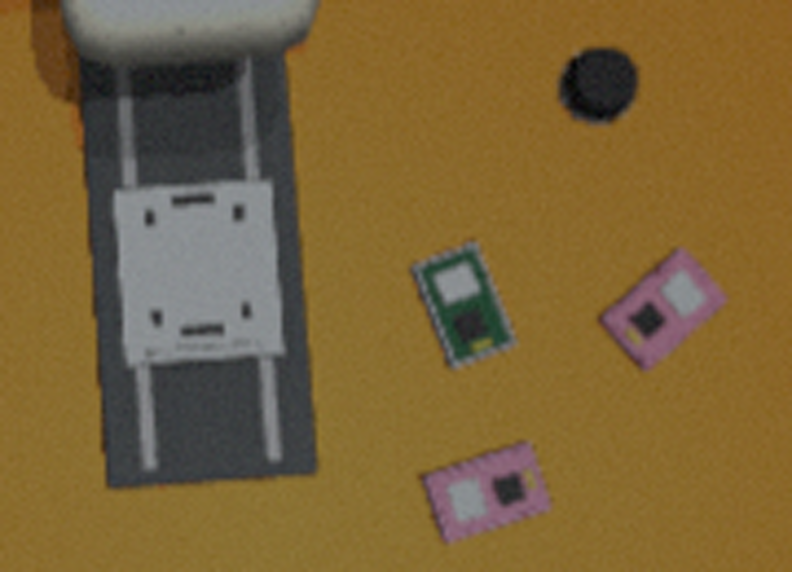

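View pics/t2.png

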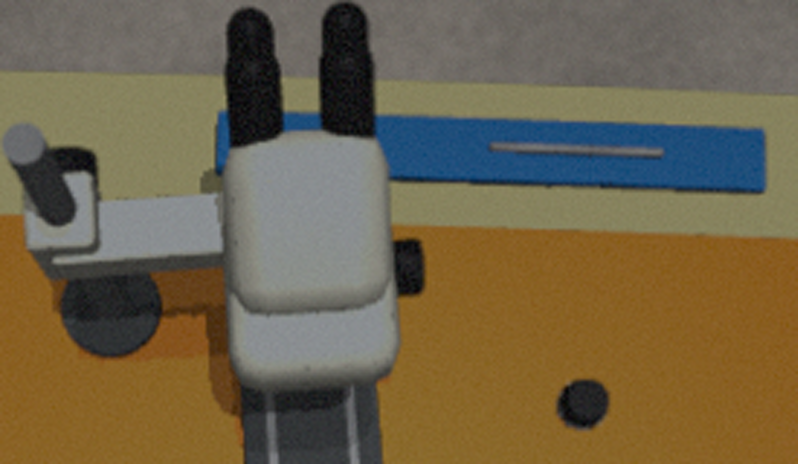

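View pics/s1.png

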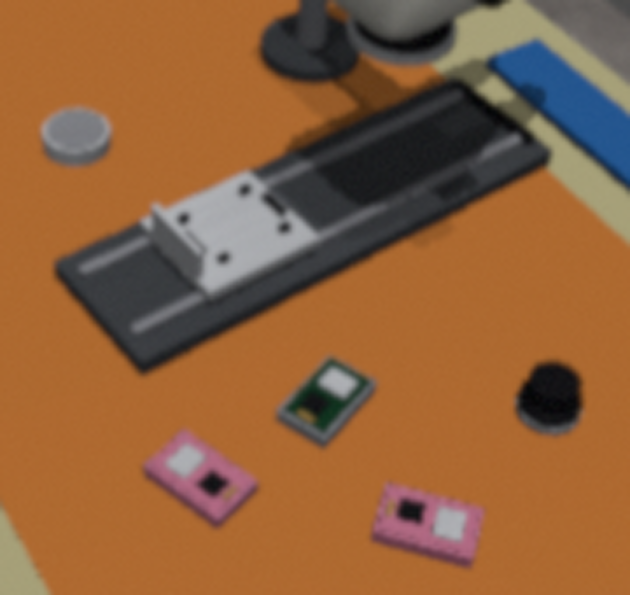

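View pics/s3.png

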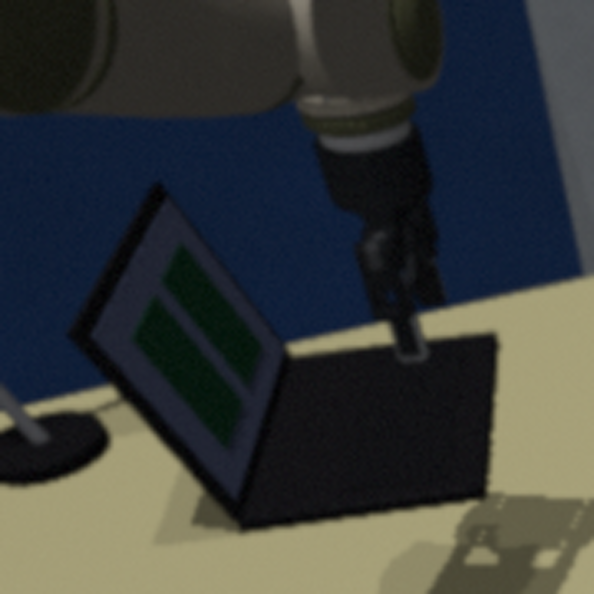

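```bash
cat > m.py <<'E'
from h import *; from rig import capture
c=capture("top")
def T(u,v,z): return hit(c,290+u/4.4-.5+.5/4.4,140+v/4.4-.5+.5/4.4,z)
B=np.array([T(*p,12) for p in [(412,265),(475,242),(515,345),(452,367)]])
print("board",B.mean(0),[np.linalg.norm(B[i]-B[i-1]) for i in range(4)]); d=(B[0]+B[1]-B[2]-B[3]); print("ang",np.arctan2(d[1],d[0]))
P=[T(107,488,18),T(316,471,18),T(288,60,18),T(82,90,18)]
print("plate",np.round(P,1), np.linalg.norm(P[0]-P[1]))
for a,b in ((P[0],P[3]),(P[1],P[2])): e=b-a; print("rail ang",np.arctan2(e[1],e[0]))
e=P[0]-P[1]; print(np.arctan2(e[1],e[0])-np.pi/2)
L=[T(*p,40) for p in [(150,217),(238,212),(157,317),(246,311)]]; L2=[T(193,199,40),T(203,330,40)]
print("nest",np.mean(L,0),np.mean(L2,0),np.round(L,1)); e=L2[0]-L2[1]; print(np.linalg.norm(e),np.arctan2(e[1],e[0]))
D=[T(115,191,34),T(271,182,34),T(283,353,34)]; print(np.round(D,1))
c2=capture("side")
def S(u,v,z): return hit(c2,260+u/3.5-.5+.5/3.5,150+v/3.5-.5+.5/3.5,z)
print("side board",np.mean([S(*p,12) for p in [(277,410),(331,357),(375,384),(324,438)]],0))
print("side nest",np.mean([S(*p,40) for p in [(245,190),(285,228),(183,219),(223,258)]],0))
print("pl", S(143,366,18),S(57,265,18),S(549,150,18), S(458,80,18))
print("lens",T(598,85,32)); 
cc=lambda u,v,z: hit(c,225+u/2.9,20+v/2.9,z)
print("pen",cc(490,147,10),cc(663,153,10))
for z in(190,265): print("headfront",z,cc(310,388,z))
print("pink",T(485,492,12),T(665,310,12))
from rig import ctrl
s=ctrl.sense(); Rm=rot(s["ee_rot"]).as_matrix(); print(Rm.round(3)); w=capture("wrist"); print(Rm.T@(w["origin"]-s["eef_pos"]))
E
python3 m.py
```

```text
board [ 514.91388673 -104.74565941   12.        ] [np.float64(62.623416716230516), np.float64(38.82230976434097), np.float64(63.25748739914173), np.float64(38.44681370546741)]
ang 0.3888740251980578
plate [[ 4.046e+02  9.600e+01  1.800e+01]
 [ 4.177e+02 -2.180e+01  1.800e+01]
 [ 6.529e+02 -5.000e-01  1.800e+01]
 [ 6.319e+02  1.178e+02  1.800e+01]] 118.5274598725164
rail ang 0.09526019467260617
rail ang 0.09029634376373213
0.11049681034718617
nest [531.02284992  48.76649792  40.        ] [530.93690908  48.63122648  40.        ] [[556.7  76.2  40. ]
 [561.   27.   40. ]
 [500.7  70.7  40. ]
 [505.6  21.1  40. ]]
73.7641613019849 0.10351587068454873
[[ 5.716e+02  9.650e+01  3.400e+01]
 [ 5.794e+02  8.600e+00  3.400e+01]
 [ 4.831e+02 -4.000e-01  3.400e+01]]
side board [ 516.67260289 -107.44088219   12.        ]
side nest [531.7087622   45.13762692  40.        ]
pl [417.45499018 -28.06537364  18.        ] [407.1132163   88.40159814  18.        ] [811.69387094  17.58123589  18.        ] [802.14830486 127.15040943  18.        ]
lens [ 641.10495032 -176.69599332   32.        ]
pen [877.77963186 -98.2010117   10.        ] [ 877.97498696 -255.54896494   10.        ]
headfront 190 [614.7312895  60.0486772 190.       ]
headfront 265 [599.4524331   60.80976252 265.        ]
pink [ 408.45386737 -118.69646931   12.        ] [ 515.22025026 -220.93522407   12.        ]
[[-0.     0.333  0.943]
 [-0.     0.943 -0.333]
 [-1.    -0.    -0.   ]]
[-131.52885668   -0.35773449  -72.9317687 ]
```

The enlarged crop shows the green-topped holder at t1 (463,305), which is full-picture (395,209). The two pink blocks have the same shape and are excluded. Its sides measure 63 x 39 mm, against 64 x 40 given. The station plate measures 118.5 mm wide against 120, the rail angle is about 0.098 rad, and the far plate end is where it should be. Next I move over the board.

Call:
step_arm([
  [[0.55,-1,0],0.045],
  [[0.55,-1,0],0.045],
  [[0.55,-1,0],0.045],
  [[0.55,-1,0],0.045],
  [[0.55,-1,0],0.045],
], gripper=-1)

```text
time_s: 0.9
eef_pos: [277.8, 309.3, 242.6]
ee_rot: [0.698, -0.111, 0.698, 0.112]
force: [1.1, 0.1, -0.8]
grip_width: 0.996
```

Call:
step_arm([
  [[0.55,-1,0],0],
  [[0.55,-1,0],0],
  [[0.55,-1,0],0],
  [[0.55,-1,0],0],
  [[0.55,-1,0],0],
])

```text
time_s: 1.4
eef_pos: [387.9, 109.0, 242.7]
ee_rot: [0.699, -0.11, 0.698, 0.11]
force: [1.3, 0.8, -0.3]
grip_width: 0.998
```

Call:
step_arm([
  [[0.55,-1,0],0],
  [[0.55,-1,0],0],
  [[0.55,-1,0],0],
  [[0.55,-1,0],0],
  [[0.55,-0.8,0],0],
])

```text
time_s: 1.9
eef_pos: [498.0, -83.5, 242.5]
ee_rot: [0.699, -0.109, 0.699, 0.109]
force: [0.4, 0.2, -0.1]
grip_width: 0.997
```

Call:
step_arm([
  [[0.25,-0.3,-1],0],
  [[0,0,-1],0],
  [[0,0,-1],0],
  [[0,0,0],0],
])

```text
time_s: 2.3
eef_pos: [505.0, -92.3, 118.3]
ee_rot: [0.696, -0.108, 0.701, 0.111]
force: [-0.2, 0.4, 0.7]
grip_width: 0.997
```

```bash
python3 - <<'E'
from h import *; from rig import capture,ctrl
s=ctrl.sense(); Rm=rot(s["ee_rot"]).as_matrix(); print(s["eef_pos"],"jaw",np.arctan2(Rm[1,1],Rm[0,1]),s["joints"])
c=capture("wrist"); cv2.imwrite("pics/w1.png",c["image"])
print(proj(c,[[515.8,-106,12],[515.8,-106,0]]), proj(c,s["eef_pos"]))
E
```

```text
[504.98245416 -92.32952269 118.3374165 ] jaw 1.88195074597104 [-4.09362040e-01  4.26745198e-01  1.68527254e+00 -2.64678610e-05
  1.03880425e+00 -2.29132036e+00]
[[298.98261818 207.45199636]
 [299.71383989 203.44457814]] [[318.2954117  259.56876927]]
```

View pics/w1.png

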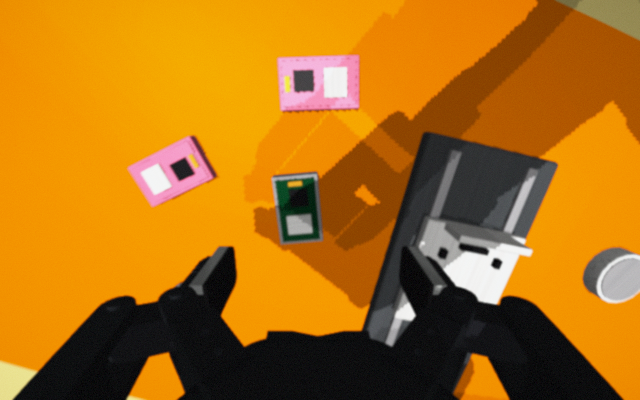

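The board is at (298,208) in the wrist view, just where it was predicted (299,207).

```bash
python3 - <<'E'
from h import *; from rig import capture,ctrl
c=capture("wrist"); crop(c,250,150,350,260,5,"pics/w1c.png"); print(c["origin"])
E
```

```text
[ 437.52833966 -115.93173905  253.25450816]
```

View pics/w1c.png

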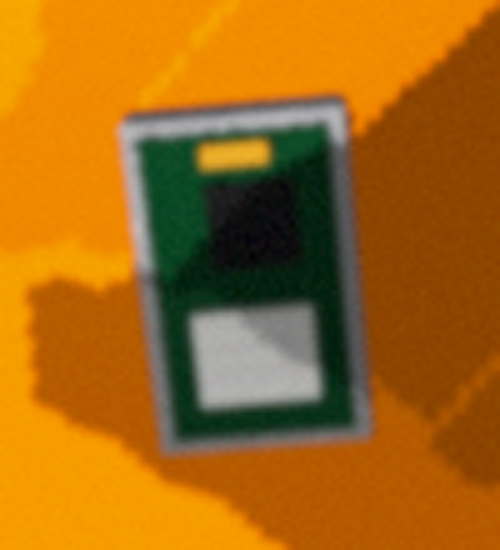

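```bash
python3 - <<'E'
from h import *; from rig import capture,ctrl
c=capture("wrist")
B=np.array([hit(c,250+u/5-.4,150+v/5-.4,12) for u,v in [(122,118),(347,102),(372,437),(165,450)]])
print(B.round(1),B.mean(0),[np.linalg.norm(B[i]-B[i-1]) for i in range(4)])
d=B[2]+B[3]-B[0]-B[1]; print(np.arctan2(d[1],d[0])); e=B[3]-B[2]+B[0]-B[1]; print(np.arctan2(e[1],e[0])-np.pi/2)
E
```

```text
[[ 497.6 -137.4   12. ]
 [ 482.7 -100.4   12. ]
 [ 542.4  -76.1   12. ]
 [ 557.  -112.7   12. ]] [ 519.90483851 -106.6666813    12.        ] [np.float64(64.34018757713041), np.float64(39.85030889356313), np.float64(64.44167884935233), np.float64(39.39174131951819)]
0.38995981732313506
-2.7600110491641385
```

The wrist estimate (519.9, −106.7; 64.4 x 39.6 mm; 0.389 rad) agrees with the top view and the side view. I go down in stages.

Call:
step_arm([
  [[0.32,-0.36,-0.5],0.0245],
  [[0,0,-0.9],0],
  [[0,0,-0.7],0],
  [[0,0,0],0],
])

```text
time_s: 2.85
eef_pos: [519.6, -107.3, 37.7]
ee_rot: [0.693, -0.136, 0.695, 0.137]
force: [1.0, 0.2, 0.7]
grip_width: 1.003
```

```bash
python3 - <<'E'
from h import *; from rig import capture,ctrl
s=ctrl.sense(); Rm=rot(s["ee_rot"]).as_matrix(); print(s["eef_pos"],"jaw",np.arctan2(Rm[1,1],Rm[0,1]),s["force"])
c=capture("wrist"); cv2.imwrite("pics/w2.png",c["image"])
E
```

```text
[ 519.64812116 -107.31834394   37.74879693] jaw 1.9593055464403002 [1.01874808 0.17158918 0.65078356]
```

View pics/w2.png

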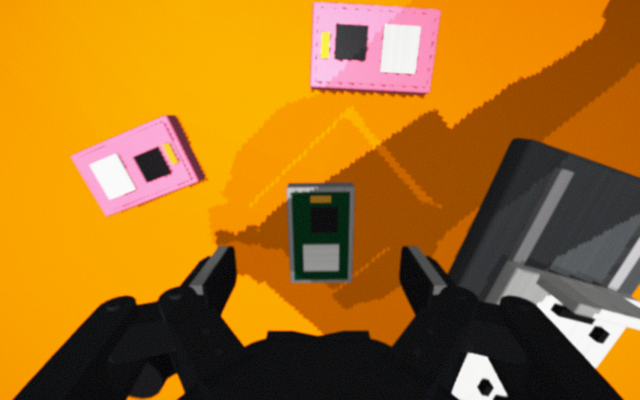

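Call:
step_arm([
  [[0,0,-0.4],0],
  [[0,0,-0.3],0],
  [[0,0,0],0],
])

```text
time_s: 3.2
eef_pos: [520.4, -107.6, 10.9]
ee_rot: [0.694, -0.137, 0.694, 0.136]
force: [-0.5, 0.3, -0.3]
grip_width: 1.004
```

Call:
step_arm([
  [[0,0,0],0],
  [[0,0,0],0],
  [[0,0,0],0],
  [[0,0,0],0],
  [[0,0,0],0],
], gripper=1, force=40)

```text
time_s: 3.7
eef_pos: [520.5, -107.7, 11.3]
ee_rot: [0.694, -0.137, 0.693, 0.136]
force: [-1.5, 1.2, 5.6]
grip_width: 0.455
```

```bash
python3 - <<'E'
from h import *; from rig import capture,ctrl
s=ctrl.sense(); print(s["eef_pos"],s["force"],s["grip_width"])
c=capture("wrist"); cv2.imwrite("pics/w3.png",c["image"])
E
```

```text
[ 520.54932017 -107.72616015   11.33363965] [-1.52056292  1.21626376  5.6166327 ] 0.4549604095943604
```

View pics/w3.png

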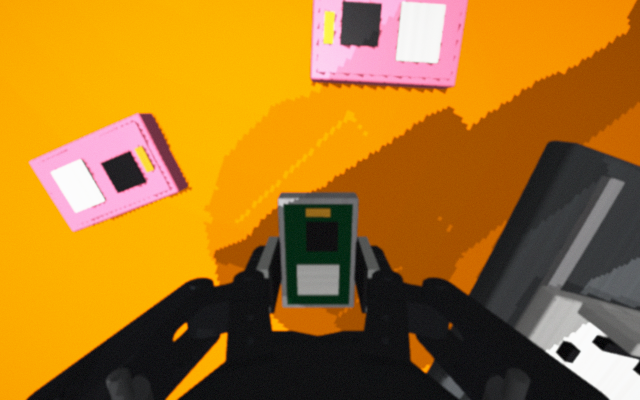

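```bash
python3 - <<'E'
from h import *; from rig import capture,ctrl
s=ctrl.sense();c=capture("wrist"); crop(c,260,180,380,320,4.2,"pics/w3c.png")
B=np.array([hit(c,u,v,12) for u,v in [(279,195),(357,194),(353,307),(281,307)]])
print(B.mean(0),[np.linalg.norm(B[i]-B[i-1]) for i in range(4)])
d=B[2]+B[3]-B[0]-B[1]; print(np.arctan2(d[1],d[0]))
Rm=rot(s["ee_rot"]).as_matrix();print(Rm.T@(B.mean(0)-s["eef_pos"]))
E
```

```text
[ 517.6854846  -109.37406062   12.        ] [np.float64(64.82772834482351), np.float64(37.9218670339423), np.float64(65.30809676032408), np.float64(40.03108694737661)]
0.380382466716217
[-0.70777    -0.46749048 -3.27726891]
```

View pics/w3c.png

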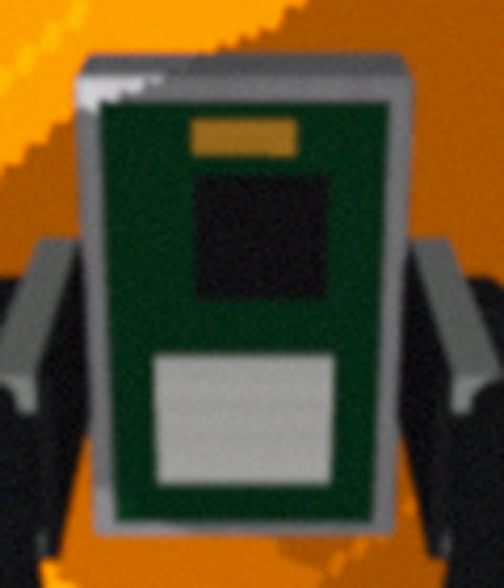

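Gripped, with 38.7 mm between the pads. I lift, carry it over the nest and look from there.

Call:
step_arm([
  [[0,0,0.8],0],
  [[0,0,1],0],
  [[0,0,0.7],0],
  [[0.08,0.9,0],-0.0461],
  [[0.08,0.9,0],-0.0461],
], force=60)

```text
time_s: 4.3
eef_pos: [526.9, -35.3, 111.6]
ee_rot: [0.707, -0.032, 0.706, 0.032]
force: [-0.4, 1.1, -1.2]
grip_width: 0.452
```

Call:
step_arm([
  [[0.08,0.9,0],0],
  [[0.08,0.9,0],0],
  [[0,0.28,0],0],
  [[0,0,0],0],
  [[0,0,0],0],
])

```text
time_s: 4.8
eef_pos: [533.0, 46.9, 110.5]
ee_rot: [0.706, -0.035, 0.706, 0.035]
force: [0.5, -1.1, -1.1]
grip_width: 0.446
```

```bash
python3 - <<'E'
from h import *; from rig import capture,ctrl
s=ctrl.sense(); Rm=rot(s["ee_rot"]).as_matrix(); print(s["eef_pos"],"jaw",np.arctan2(Rm[1,1],Rm[0,1]),s["force"],s["grip_width"],s["joints"])
c=capture("wrist"); cv2.imwrite("pics/w4.png",c["image"]);c=capture("side"); crop(c,260,100,440,280,3,"pics/s4.png")
E
```

```text
[532.97714038  46.85834649 110.51891263] jaw 1.6694131247367994 [ 0.48227519 -1.07018585 -1.07363603] 0.4458048977259665 [-1.31273210e-01  4.74758028e-01  1.63298940e+00 -3.80999521e-04
  1.03378409e+00 -1.80049143e+00]
```

View pics/w4.png

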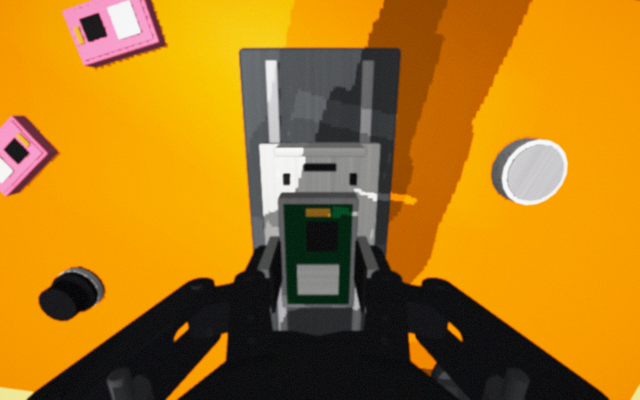

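View pics/s4.png

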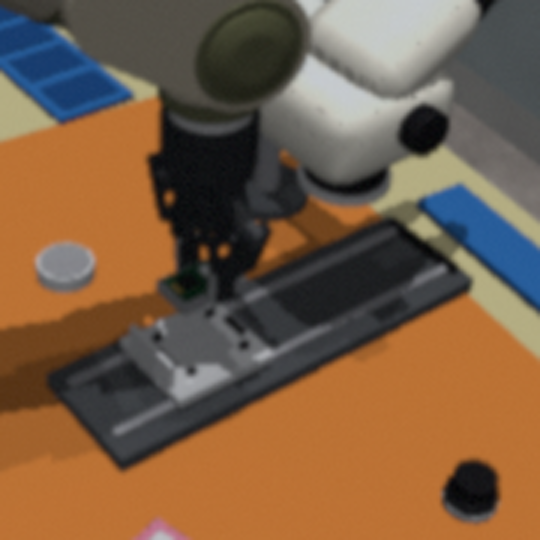

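```bash
python3 - <<'E'
from h import *; from rig import capture,ctrl
c=capture("wrist"); crop(c,250,130,390,320,3.1,"pics/w4c.png")
E
```

```text
(no output)
```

View pics/w4c.png

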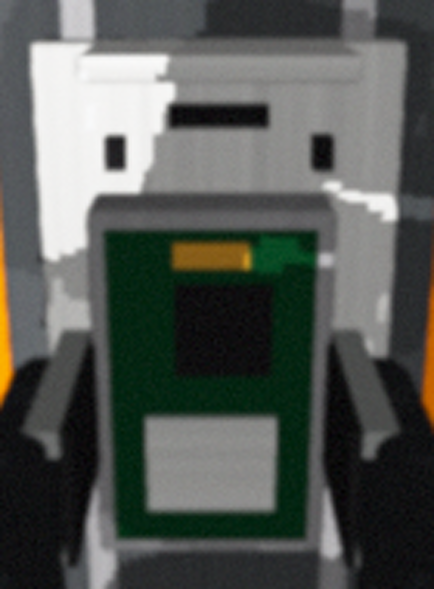

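```bash
python3 - <<'E'
from h import *; from rig import capture,ctrl
s=ctrl.sense();c=capture("wrist")
H=lambda u,v,z: hit(c,250+u/3.1-.34,130+v/3.1-.34,z)
B=np.array([H(u,v,111.2) for u,v in [(92,213),(334,211),(318,547),(112,548)]])
print(B.mean(0),[np.linalg.norm(B[i]-B[i-1]) for i in range(4)])
d=B[2]+B[3]-B[0]-B[1]; print("bang",np.arctan2(d[1],d[0]))
a,b,m=H(115,152,40),H(321,152,40),H(219,114,40)
e=a-b; print("lug sep",np.linalg.norm(e),"ang",np.arctan2(e[1],e[0])+np.pi/2, np.arctan2(-e[0],e[1]))
th=.098
u=np.array([np.cos(th),np.sin(th),0])
print("nest from pair",(a+b)/2+28*u,"from mid",m+36.9*u)
E
```

```text
[530.46191464  46.42818633 111.2       ] [np.float64(62.658904709318215), np.float64(38.09537555497135), np.float64(62.783210120367876), np.float64(36.88865119419323)]
bang 0.10365937734555417
lug sep 49.058545902522084 ang 0.0969779457069937 -3.0446147078827996
nest from pair [533.38889278  47.97506078  40.        ] from mid [533.13679498  48.16850102  40.        ]
```

Call:
step_arm([
  [[0.04,0.03,-0.6],0],
  [[0,0,-0.65],0],
  [[0,0,0],0],
])

```text
time_s: 5.3
eef_pos: [532.8, 48.4, 57.9]
ee_rot: [0.704, -0.034, 0.708, 0.035]
force: [0.1, -0.2, -1.2]
grip_width: 0.45
```

```bash
python3 - <<'E'
from h import *; from rig import capture,ctrl
s=ctrl.sense();Rm=rot(s["ee_rot"]).as_matrix(); print(s["eef_pos"],"jaw",np.arctan2(Rm[1,1],Rm[0,1]),s["force"])
c=capture("wrist"); crop(c,250,130,390,320,3.1,"pics/w5c.png")
c=capture("side"); crop(c,300,180,370,250,8,"pics/s5.png")
c=capture("top"); crop(c,300,150,370,230,7,"pics/t5.png")
E
```

```text
[532.8404178   48.39657605  57.86917429] jaw 1.6686580540037836 [ 0.13069518 -0.15689564 -1.18709529]
```

View pics/w5c.png

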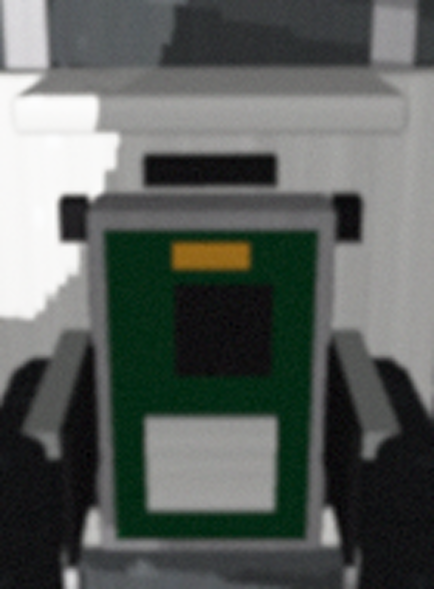

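View pics/s5.png

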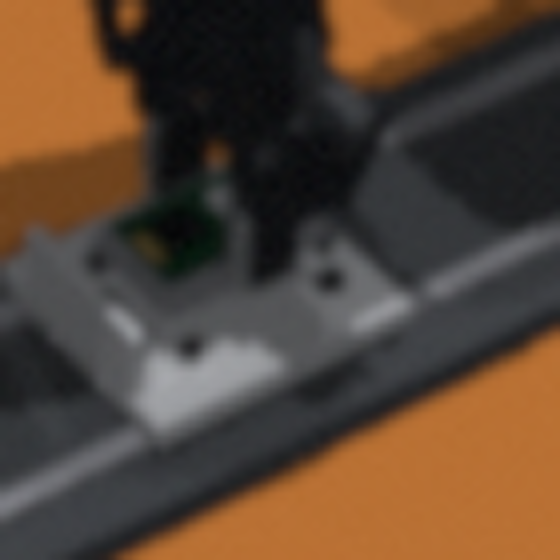

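View pics/t5.png

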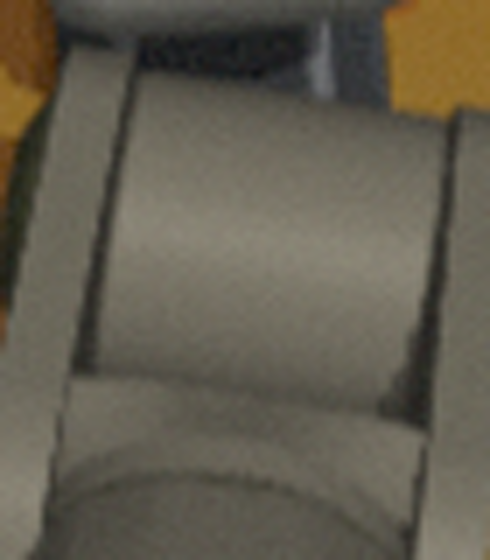

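```bash
python3 - <<'E'
from h import *; from rig import capture,ctrl
s=ctrl.sense();c=capture("wrist")
H=lambda u,v,z: hit(c,250+u/3.1-.34,130+v/3.1-.34,z)
th=.098
u=np.array([np.cos(th),np.sin(th),0]);n=np.array([-np.sin(th),np.cos(th),0])
def sh(name,P,off): P=P-s["eef_pos"]; print(name,"along",P@u+off,"lat",P@n)
sh("mid inner top",H(210.5,186,40),34.5)
sh("side inner top",(H(60,240,40)+H(361,240,40))/2,24)
sh("side back bottom",(H(60,196,34)+H(361,196,34))/2,32)
zt=s["eef_pos"][2]-11.3+12
B=np.array([H(a,b,zt) for a,b in [(92,213),(334,211),(318,547),(112,548)]]); sh("board",B.mean(0),0)
print(np.linalg.norm(H(60,218,40)-H(361,218,40)))
E
```

```text
mid inner top along 2.3573353614350836 lat -0.34655366884694583
side inner top along 2.2533138312345393 lat -0.34279332873517543
side back bottom along 3.436817571160624 lat -0.3418970065749661
board along -2.504395328609975 lat 0.2472107064834378
55.58144278024158
```

Call:
step_arm([
  [[0.11,0,0],0],
  [[0,0,-0.13],0],
  [[0,0,0],0],
])

```text
time_s: 5.8
eef_pos: [538.8, 48.9, 54.9]
ee_rot: [0.706, -0.035, 0.706, 0.035]
force: [-0.8, 0.7, -0.5]
grip_width: 0.446
```

```bash
python3 - <<'E'
from h import *; from rig import capture,ctrl
s=ctrl.sense();Rm=rot(s["ee_rot"]).as_matrix(); print(s["eef_pos"],"jaw",np.arctan2(Rm[1,1],Rm[0,1]),s["force"])
c=capture("wrist"); crop(c,250,130,390,320,3.1,"pics/w6c.png")
c=capture("side"); crop(c,300,180,370,250,8,"pics/s6.png")
E
```

```text
[538.83171894  48.85881912  54.91859847] jaw 1.6695937815506172 [-0.82351281  0.6537728  -0.46537919]
```

View pics/w6c.png

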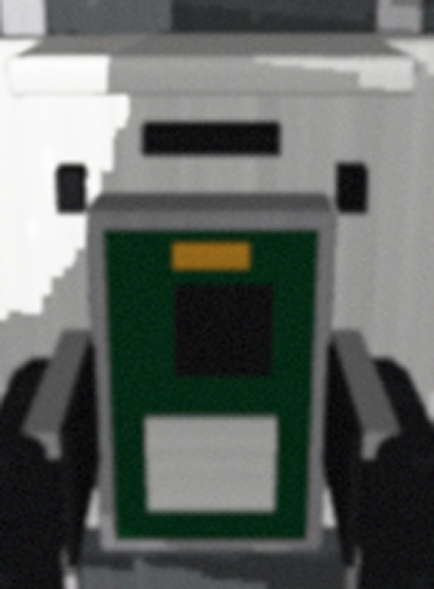

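View pics/s6.png

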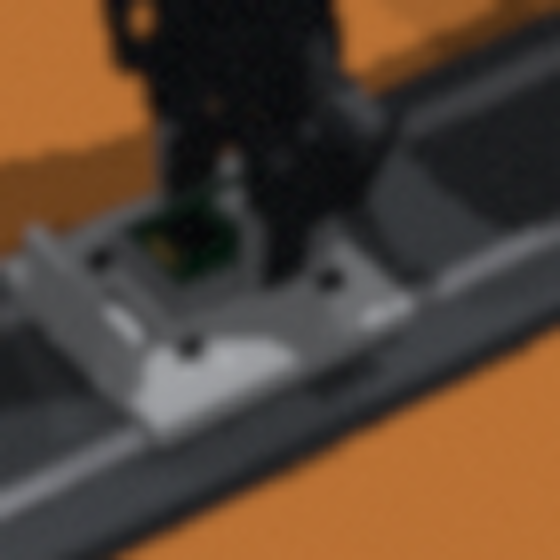

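```bash
python3 - <<'E'
from h import *; from rig import capture,ctrl
s=ctrl.sense();c=capture("wrist")
H=lambda u,v,z: hit(c,250+u/3.1-.34,130+v/3.1-.34,z)
th=.098
u=np.array([np.cos(th),np.sin(th),0]);n=np.array([-np.sin(th),np.cos(th),0])
def sh(name,P,off): P=P-s["eef_pos"]; print(name,"along",P@u+off,"lat",P@n)
sh("mid inner top",H(211,154,40),34.5)
sh("side inner top",(H(56,213,40)+H(368,213,40))/2,24)
sh("side back bottom",(H(56,163,34)+H(368,163,34))/2,32)
zt=s["eef_pos"][2]-11.3+12
B=np.array([H(a,b,zt) for a,b in [(92,213),(334,211),(318,547),(112,548)]]); sh("board",B.mean(0),0)
sh("board near bottom edge",H(212,194,zt-12),32)
c=capture("side")
S=lambda a,b,z: hit(c,300+a/8-.44,180+b/8-.44,z)
sh("side-view lugs near",(S(100,259,40)+S(190,346,40))/2,28)
sh("side-view lug right pair",(S(190,346,40)+S(328,278,40))/2,0)
sh("side board near edge top",(S(105,235,zt)+S(165,298,zt))/2,32)
E
```

```text
mid inner top along -5.107283563551391 lat -0.2604155489595645
side inner top along -4.949473875125754 lat -0.0695871625284893
side back bottom along -4.585171275945072 lat -0.06424336925361356
board along -2.5319414879769937 lat 0.2641482541568612
board near bottom edge along -1.5032705551778491 lat -0.08950071862996513
side-view lugs near along -6.702708767522736 lat -1.7917064798908162
side-view lug right pair along -6.812226002404178 lat -26.02398465858341
side board near edge top along -5.557855774492609 lat -0.1161995374658636
```

Call:
step_arm([
  [[-0.055,-0.012,-0.02],0],
  [[0,0,0],0],
  [[0,0,0],0],
])

```text
time_s: 6.3
eef_pos: [536.7, 48.3, 54.5]
ee_rot: [0.706, -0.035, 0.706, 0.035]
force: [-0.4, 0.6, -1.1]
grip_width: 0.445
```

```bash
python3 - <<'E'
from h import *; from rig import capture,ctrl
s=ctrl.sense();Rm=rot(s["ee_rot"]).as_matrix(); print(s["eef_pos"],"jaw",np.arctan2(Rm[1,1],Rm[0,1]),s["force"])
c=capture("wrist"); crop(c,250,130,390,320,3.1,"pics/w7c.png")
E
```

```text
[536.67788839  48.33894178  54.48212349] jaw 1.669591637183157 [-0.37088161  0.56663247 -1.08288893]
```

View pics/w7c.png

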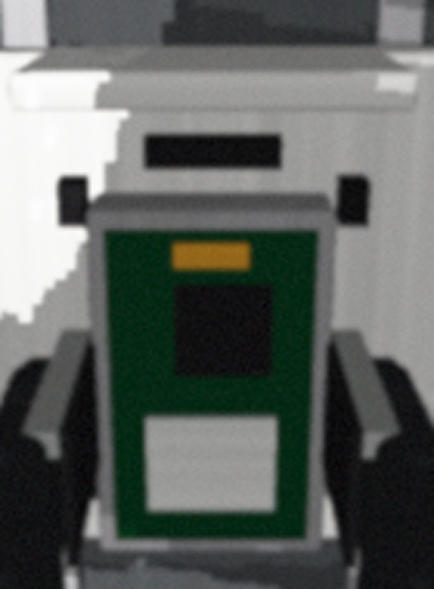

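Call:
step_arm([
  [[-0.012,0,-0.06],0],
  [[0,0,-0.06],0],
  [[0,0,0],0],
])

```text
time_s: 6.65
eef_pos: [536.0, 48.4, 49.2]
ee_rot: [0.706, -0.035, 0.707, 0.035]
force: [-0.5, -0.1, -1.0]
grip_width: 0.446
```

```bash
python3 - <<'E'
from h import *; from rig import capture,ctrl
s=ctrl.sense();Rm=rot(s["ee_rot"]).as_matrix(); print(s["eef_pos"],"jaw",np.arctan2(Rm[1,1],Rm[0,1]),s["force"])
c=capture("wrist"); crop(c,250,130,390,320,3.1,"pics/w8c.png")
c=capture("side"); crop(c,300,180,370,250,8,"pics/s8.png")
E
```

```text
[536.04029035  48.37039647  49.23180767] jaw 1.6695188372572136 [-0.54265742 -0.0824329  -0.96517687]
```

View pics/w8c.png

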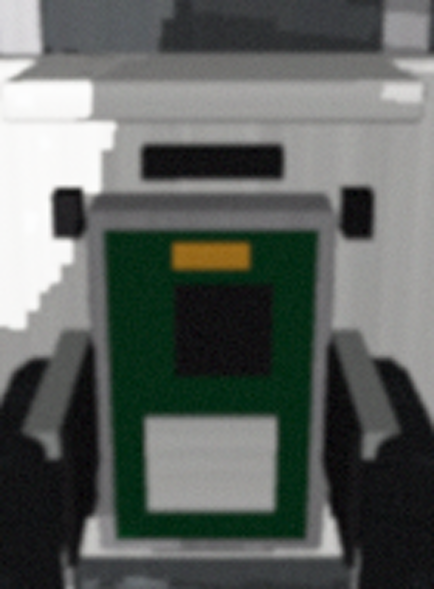

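View pics/s8.png

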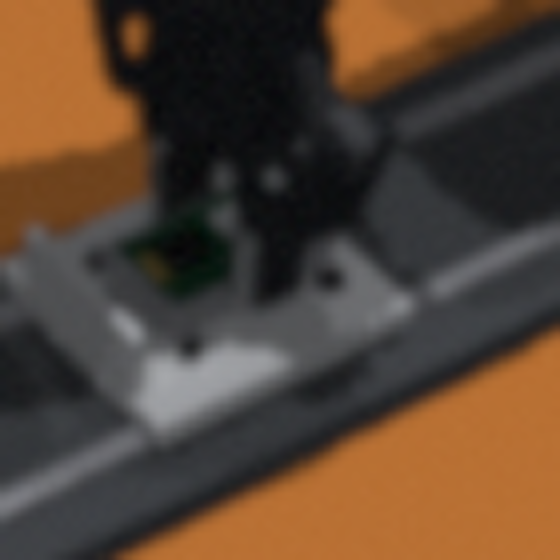

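```bash
python3 - <<'E'
from h import *; from rig import capture,ctrl
s=ctrl.sense();c=capture("wrist")
H=lambda u,v,z: hit(c,250+u/3.1-.34,130+v/3.1-.34,z)
th=.098
u=np.array([np.cos(th),np.sin(th),0]);n=np.array([-np.sin(th),np.cos(th),0])
def sh(name,P,off): P=P-s["eef_pos"]; print(name,"along",P@u+off,"lat",P@n)
sh("mid inner top",H(212,180,40),34.5)
sh("side inner top",(H(53,239,40)+H(373,239,40))/2,24)
zt=s["eef_pos"][2]-11.3+12
sh("board near top edge",H(213,212,zt),32)
sh("board near bottom edge",H(212,194,zt-12),32)
E
```

```text
mid inner top along -1.9403125722395131 lat -0.11557730600611345
side inner top along -2.0014670175553917 lat 0.0733421625623009
board near top edge along -1.907023343349195 lat 0.020474686503829935
board near bottom edge along -1.5206104880933893 lat -0.10822259761816114
```

Aligned to within 0.5 mm in both axes. I lower it to the nest floor.

Call:
step_arm([
  [[0,0,-0.05],0],
  [[0,0,-0.05],0],
  [[0,0,0],0],
])

```text
time_s: 7.1
eef_pos: [536.3, 48.3, 45.6]
ee_rot: [0.706, -0.035, 0.706, 0.035]
force: [-0.1, 0.8, 0.0]
grip_width: 0.448
```

Call:
step_arm([
  [[0,0,-0.01],0],
  [[0,0,0],0],
])

```text
time_s: 7.3
eef_pos: [536.3, 48.4, 45.5]
ee_rot: [0.706, -0.035, 0.706, 0.035]
force: [0.0, 0.8, 2.5]
grip_width: 0.45
```

Call:
step_arm([
  [[0,0,0],0],
  [[0,0,0],0],
  [[0,0,0],0],
  [[0,0,0],0],
  [[0,0,0],0],
], gripper=-1)

```text
time_s: 7.8
eef_pos: [536.3, 48.3, 45.2]
ee_rot: [0.706, -0.035, 0.706, 0.035]
force: [0.5, 0.6, 0.6]
grip_width: 1.0
```

Call:
step_arm([
  [[0,0,0.2],0],
  [[0,0,0.5],0],
  [[0,0,0.7],0],
  [[0,0,0],0],
])

```text
time_s: 8.2
eef_pos: [538.1, 48.2, 105.1]
ee_rot: [0.709, -0.035, 0.704, 0.035]
force: [-0.4, 0.7, -0.4]
grip_width: 0.998
```

```bash
python3 - <<'E'
from h import *; from rig import capture,ctrl
s=ctrl.sense(); print(s["eef_pos"],s["force"],s["time_s"])
c=capture("wrist"); crop(c,220,130,420,320,3.1,"pics/w9c.png")
c=capture("side"); crop(c,300,180,370,250,8,"pics/s9.png"); crop(c,200,20,460,280,2.3,"pics/s9b.png")
c=capture("top"); crop(c,225,20,500,300,2,"pics/t9.png")
E
```

```text
[538.06475474  48.18849936 105.05260507] [-0.43195104  0.67047628 -0.44925555] 8.2
```

View pics/w9c.png

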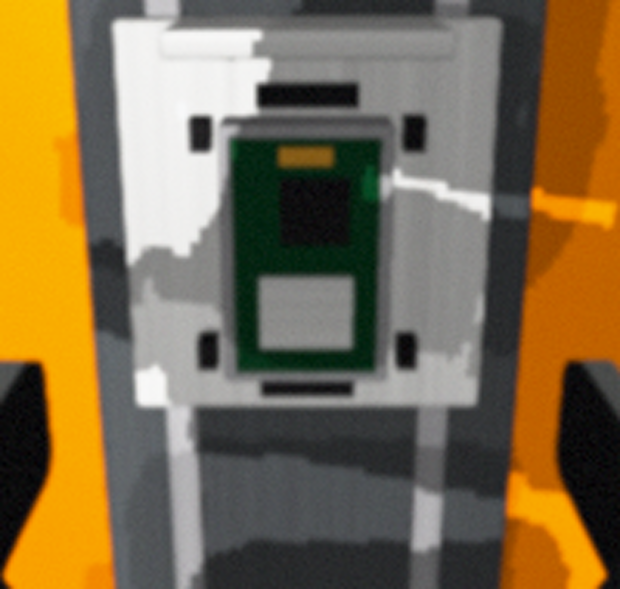

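View pics/s9b.png

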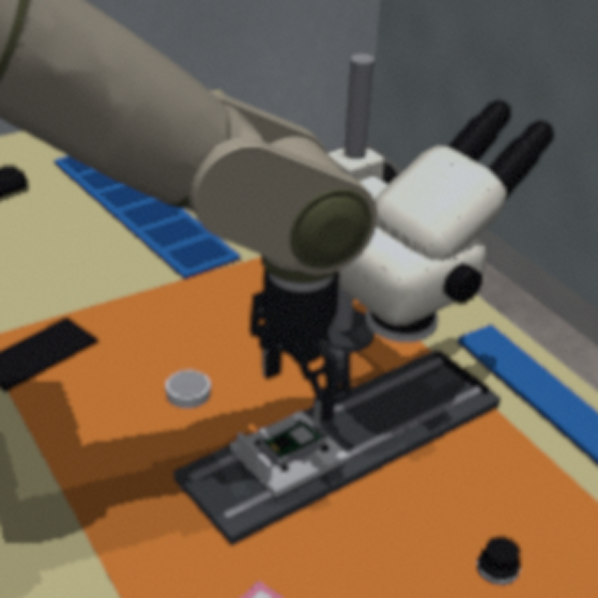

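View pics/t9.png

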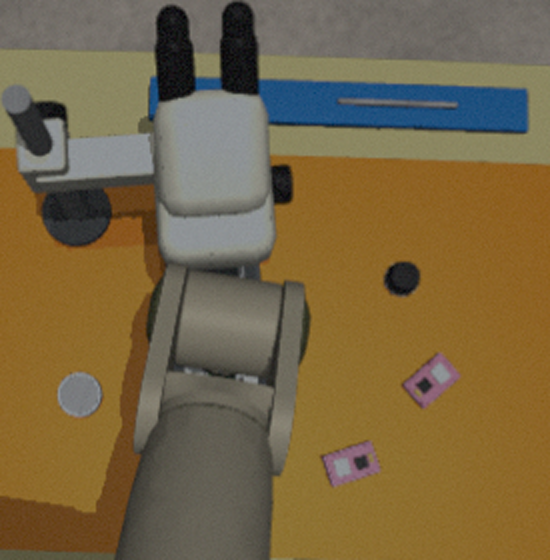

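The board sits square in the nest, with even gaps to all six lugs (w9c: mid lugs at (307,95) and (307,388), board at (307,247)). Next I need the size of the wrist relative to the microscope head.

```bash
python3 - <<'E'
from h import *; from rig import capture,ctrl
s=ctrl.sense(); print(s["joints"])
c=capture("side"); o=np.array(c["origin"])
def hy(u,v,y): d=ray(c,200+u/2.3,20+v/2.3); return o+d*(y-o[1])/d[1]
for n,p in dict(c=(331,230),right=(376,215),bottom=(310,268),gripflange=(300,285),top=(345,190),gripbase=(298,292)).items():
    print(n,hy(*p,-27).round(0), hy(*p,48).round(0))
t=capture("top")
for z in (200,250,280,300,340): print(z,hit(t,225+240/2,20+277/2,z).round(0), hit(t,225+240/2,20+372/2,z).round(0))
print("head",hit(t,225+215/2,20+264/2,215))
E
```

```text
[-1.27807377e-01  4.93988347e-01  1.63096652e+00 -1.28392024e-05
  1.01701934e+00 -1.79735026e+00]
c [518. -27. 358.] [569.  48. 304.]
right [564. -27. 360.] [621.  48. 307.]
bottom [499. -27. 326.] [547.  48. 268.]
gripflange [490. -27. 311.] [536.  48. 252.]
top [530. -27. 393.] [582.  48. 344.]
gripbase [488. -27. 304.] [534.  48. 244.]
200 [603.  32. 200.] [503.  30. 200.]
250 [594.  34. 250.] [499.  32. 250.]
280 [588.  36. 280.] [497.  33. 280.]
300 [584.  36. 300.] [495.  34. 300.]
340 [576.  38. 340.] [492.  36. 340.]
head [613.45414557  59.1566606  215.        ]
```

The board is placed. The turn command only gives yaw, so I can't tilt the gripper. The wrist starts about 158 mm above the fingertips and reaches roughly 47 mm ahead of the tool axis. A finger alone would therefore bring the wrist against the head at around 0.145 m of travel.

A loose pink block can serve as a 64 mm spacer. It isn't protected, and it fits flat between the rails behind the push plate. With it, the tool axis stays about 120 mm behind the push plate, well clear of the head. I'll locate the nearer pink block.

Call:
step_arm([
  [[-0.9,-0.6,0.4],0],
  [[-0.9,-0.8,0.2],0],
  [[-0.9,-0.8,0],0],
  [[-0.4,-0.95,0],0.045],
  [[0,-0.9,0],0.045],
])

```text
time_s: 8.95
eef_pos: [412.0, -110.9, 125.0]
ee_rot: [0.694, -0.131, 0.695, 0.132]
force: [0.2, 0.5, 0.7]
grip_width: 1.001
```

```bash
python3 - <<'E'
from h import *; from rig import capture,ctrl
s=ctrl.sense(); Rm=rot(s["ee_rot"]).as_matrix(); print(s["eef_pos"],"jaw",np.arctan2(Rm[1,1],Rm[0,1]),s["joints"])
c=capture("top")
def T(u,v,z): return hit(c,290+u/4.4-.39,140+v/4.4-.39,z)
B=np.array([T(*p,12) for p in [(423,476),(528,442),(550,508),(447,543)]])
print(B.mean(0),[np.linalg.norm(B[i]-B[i-1]) for i in range(4)]); d=(B[1]+B[2]-B[0]-B[3]); print(np.arctan2(d[1],d[0]))
c=capture("wrist"); cv2.imwrite("pics/w10.png",c["image"])
c=capture("top"); crop(c,290,120,470,270,4,"pics/t10.png")
E
```

```text
[ 411.9789926  -110.87141668  124.99464964] jaw 1.9444752066909285 [-5.38971300e-01  2.43731063e-01  1.93132123e+00 -2.16064495e-05
  9.68143489e-01 -2.48343487e+00]
[ 408.38074726 -119.86974112   12.        ] [np.float64(40.10594888010347), np.float64(63.20148613680893), np.float64(39.302158545389325), np.float64(62.14046722648652)]
-1.226392743144678
```

View pics/w10.png

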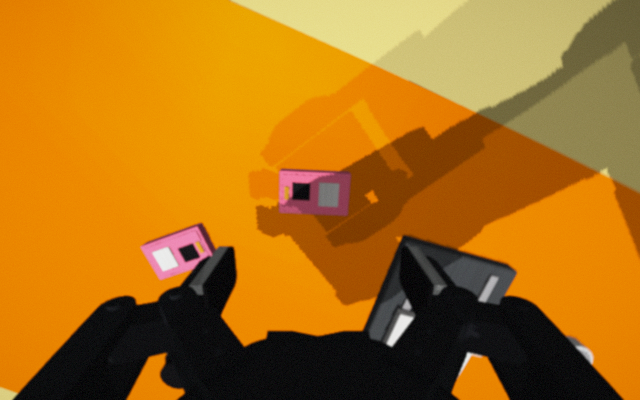

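View pics/t10.png

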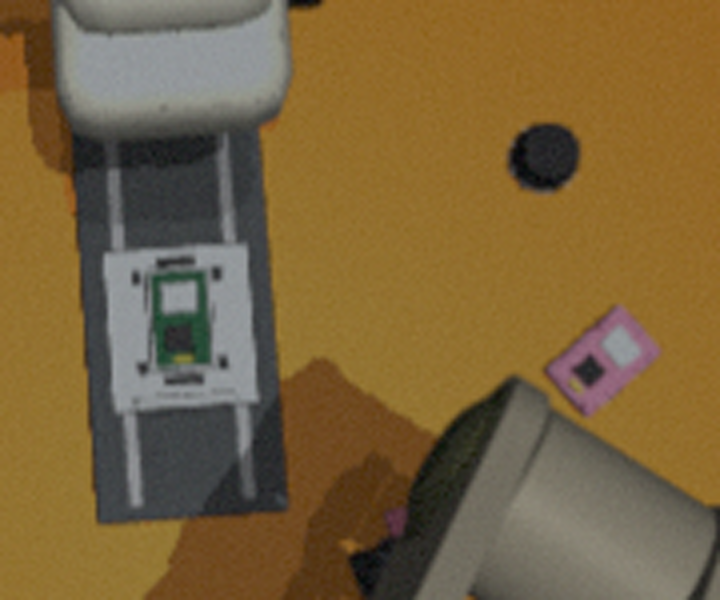

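```bash
python3 - <<'E'
from h import *; from rig import capture,ctrl
s=ctrl.sense();c=capture("wrist")
B=np.array([hit(c,u,v,12) for u,v in [(280,171.5),(350,173),(349,215),(280,213)]])
print(B.mean(0),[np.linalg.norm(B[i]-B[i-1]) for i in range(4)]); d=(B[1]+B[2]-B[0]-B[3]); print(np.arctan2(d[1],d[0]))
E
```

```text
[ 410.63786932 -115.68950061   12.        ] [np.float64(39.060518788757086), np.float64(62.126273587644256), np.float64(39.65799026586523), np.float64(64.0338404606144)]
1.9092008927433297
```

Call:
step_arm([
  [[0,-0.17,0],-0.0464],
  [[0,0,0],-0.0464],
  [[0,0,0],-0.0464],
  [[0,0,0],-0.0464],
  [[0,0,0],-0.0464],
])

```text
time_s: 9.65
eef_pos: [413.8, -115.7, 124.9]
ee_rot: [0.695, 0.129, 0.696, -0.129]
force: [-0.1, 0.3, -0.1]
grip_width: 1.003
```

Call:
step_arm([
  [[0,0,-0.5],-0.0464],
  [[0,0,-0.5],-0.0464],
  [[0,0,-0.5],-0.0464],
  [[0,0,0],-0.0464],
  [[0,0,0],-0.0464],
])

```text
time_s: 10.15
eef_pos: [413.6, -115.6, 64.4]
ee_rot: [0.603, 0.368, 0.605, -0.368]
force: [0.0, 0.1, 0.1]
grip_width: 0.994
```

Call:
step_arm([
  [[0,0,0],-0.0464],
  [[0,0,0],0],
  [[0,0,0],0],
])

```text
time_s: 10.45
eef_pos: [413.9, -116.2, 65.1]
ee_rot: [0.577, 0.408, 0.578, -0.408]
force: [-0.6, -0.4, 0.0]
grip_width: 1.001
```

```bash
python3 - <<'E'
from h import *; from rig import capture,ctrl
s=ctrl.sense(); Rm=rot(s["ee_rot"]).as_matrix(); print(s["eef_pos"],"jaw",np.arctan2(Rm[1,1],Rm[0,1]),s["joints"])
c=capture("wrist"); cv2.imwrite("pics/w11.png",c["image"])
E
```

```text
[ 413.87813562 -116.24097504   65.0753733 ] jaw 0.33996734680177354 [-5.47796934e-01  3.57995862e-01  1.97619064e+00  1.07943374e-04
  8.08069615e-01 -8.87838784e-01]
```

View pics/w11.png

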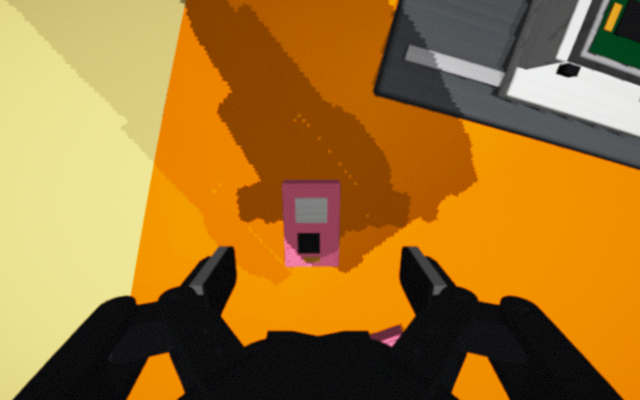

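```bash
python3 - <<'E'
from h import *; from rig import capture,ctrl
s=ctrl.sense();c=capture("wrist")
B=np.array([hit(c,u,v,12) for u,v in [(283.5,184),(339.5,183),(338,267),(286,267)]])
print(B.mean(0),[np.linalg.norm(B[i]-B[i-1]) for i in range(4)]); d=(B[0]+B[1]-B[2]-B[3]); print(np.arctan2(d[1],d[0]))
E
```

```text
[ 411.39934183 -121.49171052   12.        ] [np.float64(63.51552743414506), np.float64(37.97587950774521), np.float64(64.20643692853415), np.float64(38.72070791523068)]
1.9098357411994173
```

Call:
step_arm([
  [[-0.06,-0.12,-0.3],0],
  [[0,0,-0.6],0],
  [[0,0,-0.3],0],
  [[0,0,0],0],
])

```text
time_s: 10.95
eef_pos: [410.7, -121.3, 16.1]
ee_rot: [0.576, 0.409, 0.578, -0.409]
force: [-0.2, 0.1, 0.5]
grip_width: 1.0
```

Call:
step_arm([
  [[0,0,0],0],
  [[0,0,0],0],
  [[0,0,0],0],
  [[0,0,0],0],
  [[0,0,0],0],
], gripper=1, force=50)

```text
time_s: 11.45
eef_pos: [411.9, -122.0, 18.2]
ee_rot: [0.577, 0.409, 0.576, -0.409]
force: [-1.7, 1.3, 9.8]
grip_width: 0.44
```

Call:
step_arm([
  [[0,0,0.5],0],
  [[0,0,1],0],
  [[0,0,1],0],
  [[0,0,0],0],
  [[0,0,0],0],
])

```text
time_s: 11.95
eef_pos: [411.5, -121.9, 117.6]
ee_rot: [0.577, 0.409, 0.576, -0.409]
force: [-0.5, 0.2, -1.4]
grip_width: 0.439
```

```bash
python3 - <<'E'
from h import *; from rig import capture,ctrl
s=ctrl.sense(); Rm=rot(s["ee_rot"]).as_matrix(); print(s["eef_pos"],"jaw",np.arctan2(Rm[1,1],Rm[0,1]),s["grip_width"])
c=capture("wrist"); crop(c,220,150,420,350,3,"pics/w12.png")
E
```

```text
[ 411.52871933 -121.85264503  117.56320751] jaw 0.33598375909049644 0.4385149230522403
```

View pics/w12.png

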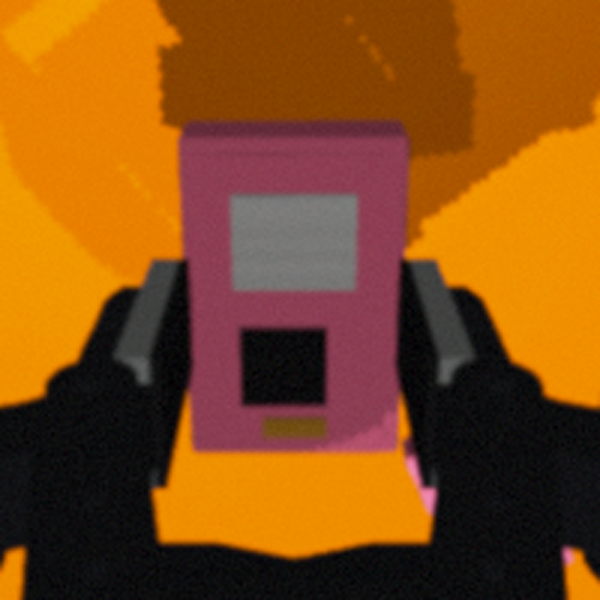

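Call:
step_arm([
  [[0,0.4,0],0.0471],
  [[0,0.4,0],0.0471],
  [[0.1,0.4,0],0.0471],
  [[0.1,0.4,0],0.0471],
  [[0.1,0.4,0],0.0471],
])

```text
time_s: 12.5
eef_pos: [422.8, -40.9, 115.8]
ee_rot: [0.685, 0.171, 0.687, -0.171]
force: [-0.5, -0.8, -0.9]
grip_width: 0.44
```

Call:
step_arm([
  [[0.15,0.5,0],0.0471],
  [[0.15,0.5,0],0.0471],
  [[0.15,0.5,0],0.0471],
  [[0.14,0.5,0],0.0471],
  [[0,0,0],0],
])

```text
time_s: 13.0
eef_pos: [446.5, 39.8, 115.8]
ee_rot: [0.705, -0.036, 0.707, 0.036]
force: [-0.1, -0.6, -0.7]
grip_width: 0.437
```

```bash
python3 - <<'E'
from h import *; from rig import capture,ctrl
s=ctrl.sense(); Rm=rot(s["ee_rot"]).as_matrix(); print(s["eef_pos"],"jaw",np.arctan2(Rm[1,1],Rm[0,1]),s["grip_width"])
c=capture("wrist"); crop(c,220,150,420,350,3,"pics/w13.png")
E
```

```text
[446.54555876  39.79958995 115.76736491] jaw 1.6724889087432842 0.4373657324852067
```

View pics/w13.png

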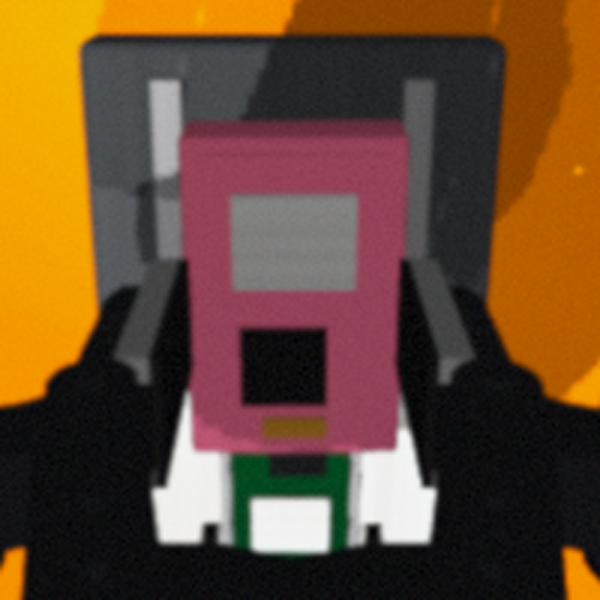

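```bash
python3 - <<'E'
from h import *; from rig import capture,ctrl
s=ctrl.sense();c=capture("wrist")
H=lambda u,v,z: hit(c,220+u/3-.33,150+v/3-.33,z)
th=.098
u=np.array([np.cos(th),np.sin(th),0]);n=np.array([-np.sin(th),np.cos(th),0])
def sh(name,P): P=P-s["eef_pos"]; print(name,"along",P@u,"lat",P@n)
sh("plate near edge",H(292,40,18))
for x in (150,181,403,435): sh("rail edge",H(x,80,22))
zb=s["eef_pos"][2]-18.2
sh("blk near bottom",H(294,121,zb)); sh("blk near top",H(294,137,zb+12)); sh("blk far top",H(294,450,zb+12))
print((s["eef_pos"]-[684.6,63,0])@u)
E
```

```text
plate near edge along -34.786045663721644 lat -0.6448067927883812
rail edge along -24.495257888036694 lat -39.57903044419899
rail edge along -24.47628241700809 lat -31.073793611065824
rail edge along -24.387044248306836 lat 29.763557690856572
rail edge along -24.380893482143644 lat 38.550448089280614
blk near bottom along -32.91569333612751 lat -0.2328606238678604
blk near top along -33.277851034936326 lat -0.25296118410430807
blk far top along 29.521826266361984 lat -0.32027338280919565
-239.41169839855394
```

Call:
step_arm([
  [[-0.12,-0.01,-0.5],0],
  [[0,0,-0.8],0],
  [[0,0,-0.5],0],
  [[0,0,-0.1],0],
  [[0,0,0],0],
])

```text
time_s: 13.6
eef_pos: [442.0, 37.2, 41.0]
ee_rot: [0.706, -0.033, 0.707, 0.034]
force: [-0.4, 0.7, -0.2]
grip_width: 0.438
```

Call:
step_arm([
  [[0,0,-0.03],0],
  [[0,0,0],0],
])

```text
time_s: 13.8
eef_pos: [442.8, 37.5, 40.8]
ee_rot: [0.707, -0.034, 0.706, 0.034]
force: [-0.1, -0.7, -0.4]
grip_width: 0.44
```

Call:
step_arm([
  [[0,0.04,-0.07],0],
  [[0,0,0],0],
  [[0,0,0],0],
])

```text
time_s: 14.1
eef_pos: [442.3, 39.4, 37.4]
ee_rot: [0.706, -0.034, 0.706, 0.034]
force: [-0.2, -0.1, -0.7]
grip_width: 0.44
```

```bash
python3 - <<'E'
from h import *; from rig import capture,ctrl
s=ctrl.sense(); print(s["eef_pos"],s["force"])
c=capture("side"); crop(c,260,180,360,260,7,"pics/s14.png")
c=capture("wrist"); crop(c,220,130,420,330,3,"pics/w14.png")
E
```

```text
[442.34597234  39.43315448  37.40268793] [-0.18844262 -0.08787877 -0.70949526]
```

View pics/s14.png

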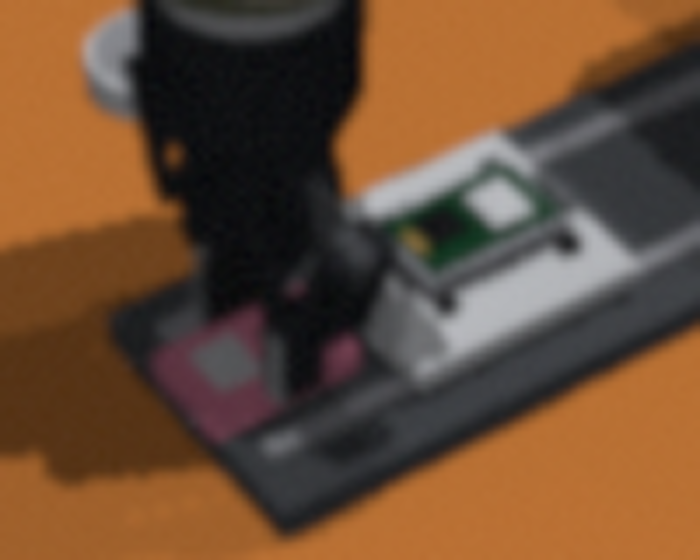

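View pics/w14.png

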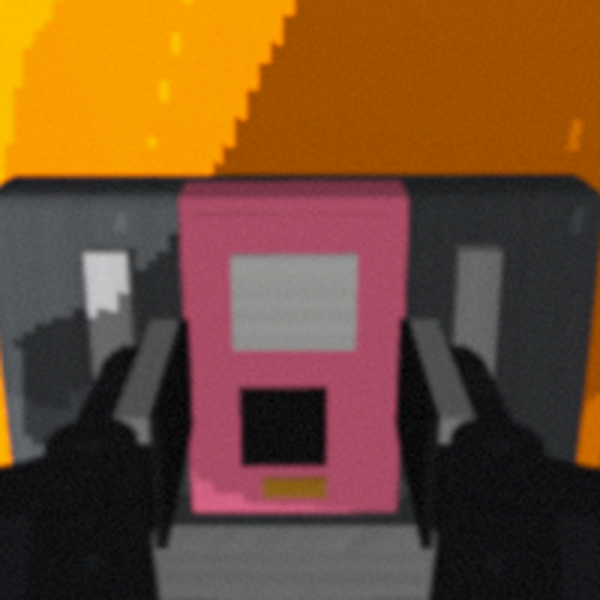

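Call:
step_arm([
  [[0,0,-0.03],0],
  [[0,0,0],0],
])

```text
time_s: 14.4
eef_pos: [442.4, 39.3, 36.3]
ee_rot: [0.706, -0.034, 0.706, 0.034]
force: [-1.9, -0.3, 3.0]
grip_width: 0.438
```

Call:
step_arm([
  [[0,0,0],0],
  [[0,0,0],0],
  [[0,0,0],0],
  [[0,0,0],0],
], gripper=-1)

```text
time_s: 14.8
eef_pos: [442.3, 39.3, 36.0]
ee_rot: [0.706, -0.034, 0.706, 0.034]
force: [-0.1, -0.1, -0.2]
grip_width: 1.002
```

Call:
step_arm([
  [[0,0,0.5],0],
  [[0,0,0.8],0],
  [[0,0,0.8],0],
  [[-0.5,0,0],0],
  [[0,0,0],0],
])

```text
time_s: 15.3
eef_pos: [421.1, 39.6, 120.4]
ee_rot: [0.706, -0.034, 0.706, 0.034]
force: [0.4, 0.4, -0.1]
grip_width: 1.001
```

```bash
python3 - <<'E'
from h import *; from rig import capture,ctrl
s=ctrl.sense(); print(s["eef_pos"],s["force"],s["grip_width"])
c=capture("side"); crop(c,260,180,360,260,7,"pics/s15.png")
c=capture("wrist"); crop(c,200,150,440,350,3,"pics/w15.png")
E
```

```text
[421.12249342  39.55751919 120.44755076] [ 0.38387007  0.3995571  -0.13498151] 1.0005234347105614
```

View pics/s15.png

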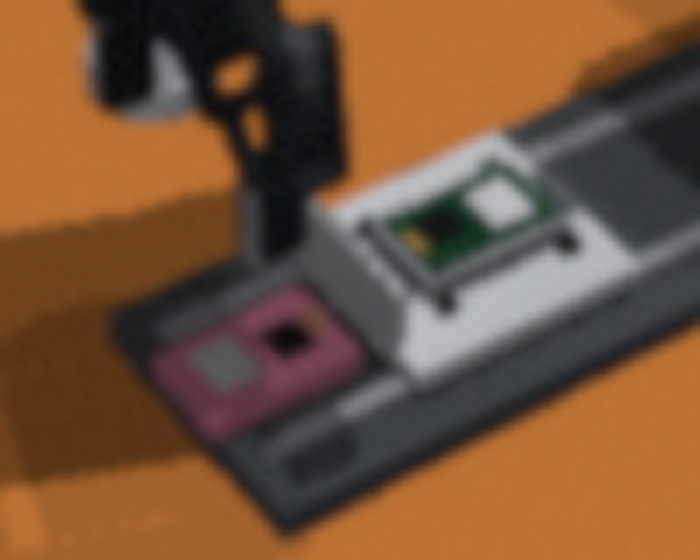

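View pics/w15.png

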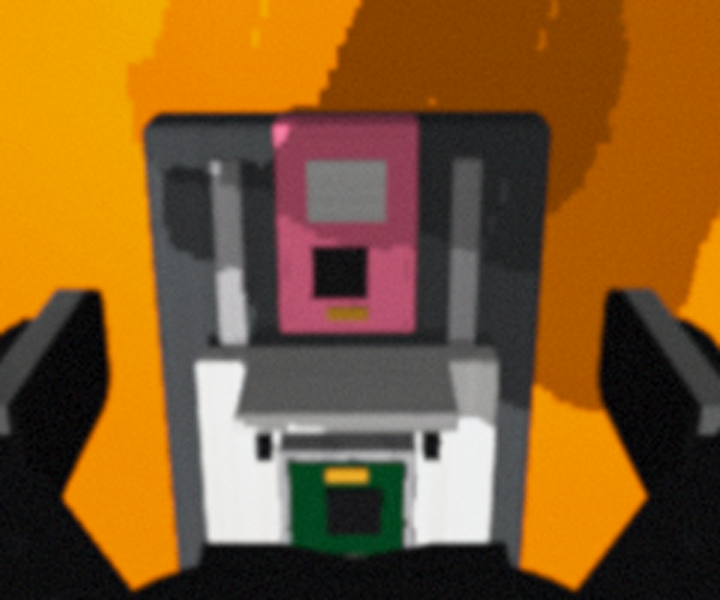

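The spacer lies flat between the rails with a small gap to the push plate. Now I turn the open jaws along the rail and go behind it.

Call:
step_arm([
  [[-0.5,-0.07,0],-0.0455],
  [[-0.5,-0.07,0],-0.0455],
  [[-0.5,-0.07,0],-0.0455],
  [[-0.3,-0.06,0],-0.0455],
  [[-0.3,0,0],-0.0455],
], force=100)

```text
time_s: 15.9
eef_pos: [338.2, 28.3, 119.7]
ee_rot: [0.673, 0.217, 0.673, -0.217]
force: [0.7, -0.6, 0.1]
grip_width: 1.002
```

Call:
step_arm([
  [[0,0,0],-0.0455],
  [[0,0,0],-0.0455],
  [[0,0,0],-0.0455],
  [[0,0,0],-0.0455],
  [[0,0,0],-0.0455],
])

```text
time_s: 16.4
eef_pos: [338.8, 28.4, 119.7]
ee_rot: [0.554, 0.439, 0.555, -0.439]
force: [0.2, -0.3, 0.1]
grip_width: 1.001
```

Call:
step_arm([
  [[0,0,-0.2],-0.0455],
  [[0,0,-0.5],0],
  [[0,0,-0.6],0],
  [[0,0,0],0],
])

```text
time_s: 16.8
eef_pos: [337.2, 28.8, 66.1]
ee_rot: [0.521, 0.475, 0.525, -0.477]
force: [0.3, 0.1, 0.2]
grip_width: 0.996
```

```bash
cat > st.py <<'E'
from h import *; from rig import capture,ctrl
s=ctrl.sense(); Rm=rot(s["ee_rot"]).as_matrix(); p=s["eef_pos"]-np.array([684.6,63,0])
print("t",s["time_s"],s["eef_pos"].round(1),"jaw",round(np.arctan2(Rm[1,1],Rm[0,1]),4),"s",round(p[0]*.9952+p[1]*.0978,1),"lat",round(-p[0]*.0978+p[1]*.9952,1),"F",s["force"].round(1),"Fs",round(s["force"][:2]@[.9952,.0978],1))
E
python3 - <<'E'
exec(open('st.py').read())
c=capture("side"); crop(c,180,100,380,260,3.9,"pics/s16.png")
E
```

```text
t 16.8 [337.2  28.8  66.1] jaw 0.0949 s -349.0 lat -0.1 F [0.3 0.1 0.2] Fs 0.3
```

View pics/s16.png

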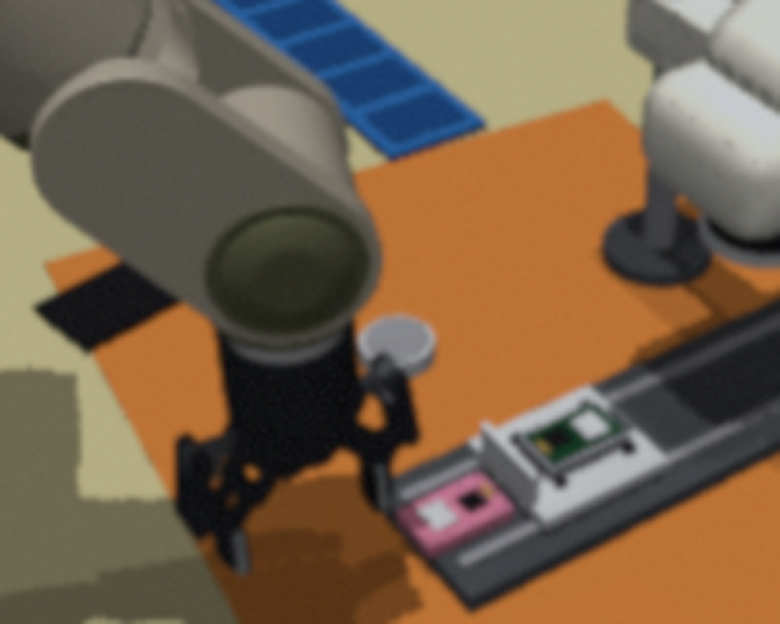

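Call:
step_arm([
  [[0,0,-0.6],0],
  [[0,0,-0.55],0],
  [[0,0,0],0],
  [[0,0,0],0],
])

```text
time_s: 17.25
eef_pos: [338.9, 28.4, 22.9]
ee_rot: [0.523, 0.476, 0.523, -0.476]
force: [-0.3, 0.9, 0.3]
grip_width: 1.001
```

```bash
python3 - <<'E'
exec(open('st.py').read())
c=capture("side"); crop(c,230,180,350,270,6,"pics/s17.png")
E
```

```text
t 17.25 [338.9  28.4  22.9] jaw 0.0952 s -347.4 lat -0.6 F [-0.3  0.9  0.3] Fs -0.2
```

View pics/s17.png

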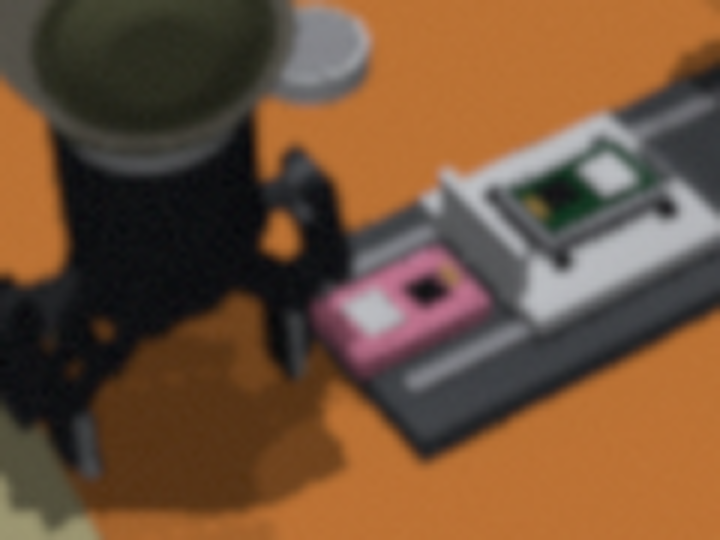

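Call:
step_arm([
  [[0,0,-0.09],0],
  [[0.1,0.02,0],0],
  [[0.1,0.01,0],0],
  [[0.05,0.005,0],0],
  [[0,0,0],0],
])

```text
time_s: 17.8
eef_pos: [348.7, 30.0, 18.6]
ee_rot: [0.523, 0.476, 0.523, -0.476]
force: [0.6, 0.7, 0.4]
grip_width: 0.996
```

```bash
python3 st.py
```

```text
t 17.8 [348.7  30.   18.6] jaw 0.0953 s -337.5 lat -0.0 F [0.6 0.7 0.4] Fs 0.7
```

Call:
step_arm([
  [[0.1,0.01,0],0],
  [[0.1,0.01,0],0],
  [[0.05,0.005,0],0],
  [[0,0,0],0],
])

```text
time_s: 18.2
eef_pos: [358.6, 31.0, 18.5]
ee_rot: [0.523, 0.476, 0.523, -0.476]
force: [-0.8, 0.2, -0.2]
grip_width: 1.0
```

```bash
python3 - <<'E'
exec(open('st.py').read())
c=capture("side"); crop(c,230,180,350,270,6,"pics/s18.png")
E
```

```text
t 18.2 [358.6  31.   18.5] jaw 0.0953 s -327.6 lat 0.0 F [-0.8  0.2 -0.2] Fs -0.8
```

View pics/s18.png

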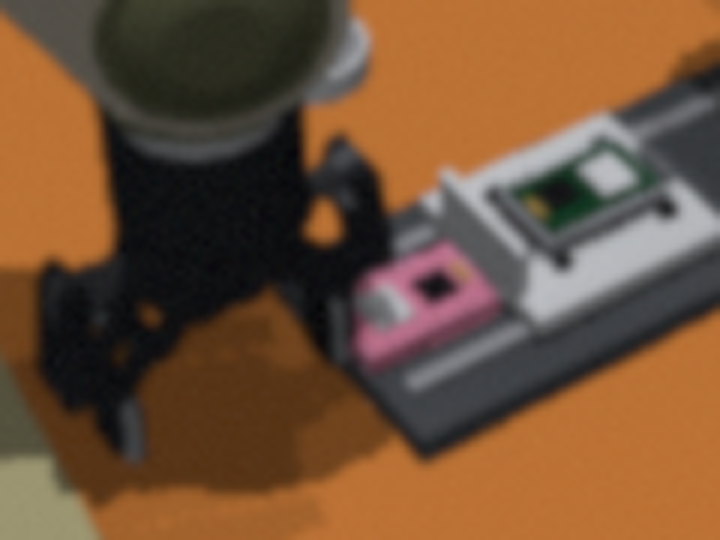

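Call:
step_arm([
  [[0.124,0.012,0],0],
  [[0.124,0.012,0],0],
  [[0.124,0.012,0],0],
])

```text
time_s: 18.55
eef_pos: [373.4, 32.5, 18.4]
ee_rot: [0.523, 0.476, 0.523, -0.476]
force: [-2.0, -0.4, 0.1]
grip_width: 0.997
```

Call:
step_arm([
  [[0.124,0.012,0],0],
  [[0.124,0.012,0],0],
  [[0.124,0.012,0],0],
])

```text
time_s: 18.85
eef_pos: [388.5, 33.9, 18.4]
ee_rot: [0.523, 0.476, 0.523, -0.476]
force: [-2.3, 0.7, -0.3]
grip_width: 0.998
```

```bash
python3 - <<'E'
exec(open('st.py').read())
c=capture("side"); crop(c,230,160,380,270,5,"pics/s19.png")
E
```

```text
t 18.85 [388.5  33.9  18.4] jaw 0.0952 s -297.6 lat 0.0 F [-2.3  0.7 -0.3] Fs -2.2
```

View pics/s19.png

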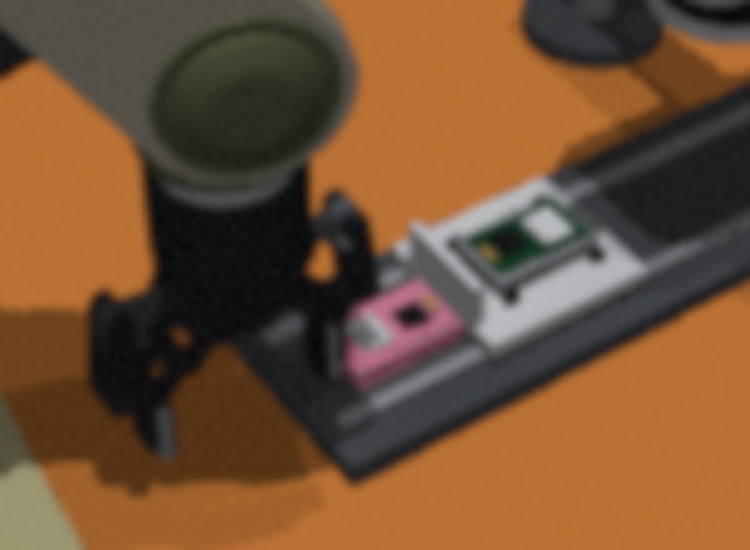

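The spacer train works: the push force is about 2.2 N and everything stays aligned. I continue.

Call:
step_arm([
  [[0.1,0.01,0],0],
  [[0.1,0.01,0],0],
  [[0.1,0.01,0],0],
])

```text
time_s: 19.2
eef_pos: [400.3, 35.1, 18.5]
ee_rot: [0.523, 0.476, 0.523, -0.476]
force: [-3.1, -0.1, 2.0]
grip_width: 1.001
```

Call:
step_arm([
  [[0.1,0.01,0],0],
  [[0.1,0.01,0],0],
  [[0.1,0.01,0],0],
])

```text
time_s: 19.5
eef_pos: [412.4, 36.3, 18.5]
ee_rot: [0.523, 0.476, 0.523, -0.476]
force: [-4.1, -0.7, 2.8]
grip_width: 1.003
```

Call:
step_arm([
  [[0.1,0.01,0],0],
  [[0.1,0.01,0],0],
  [[0.1,0.01,0],0],
])

```text
time_s: 19.8
eef_pos: [424.4, 37.5, 18.5]
ee_rot: [0.523, 0.476, 0.523, -0.476]
force: [-3.6, -0.3, 2.9]
grip_width: 1.0
```

Call:
step_arm([
  [[0.1,0.01,0],0],
  [[0.1,0.01,0],0],
  [[0.1,0.01,0],0],
])

```text
time_s: 20.1
eef_pos: [436.4, 38.6, 18.5]
ee_rot: [0.523, 0.476, 0.523, -0.476]
force: [-4.7, -0.2, 2.8]
grip_width: 0.998
```

```bash
python3 - <<'E'
exec(open('st.py').read())
c=capture("side"); crop(c,230,130,400,270,4.4,"pics/s20.png")
E
```

```text
t 20.1 [436.4  38.6  18.5] jaw 0.0951 s -249.4 lat 0.0 F [-4.7 -0.2  2.8] Fs -4.6
```

View pics/s20.png

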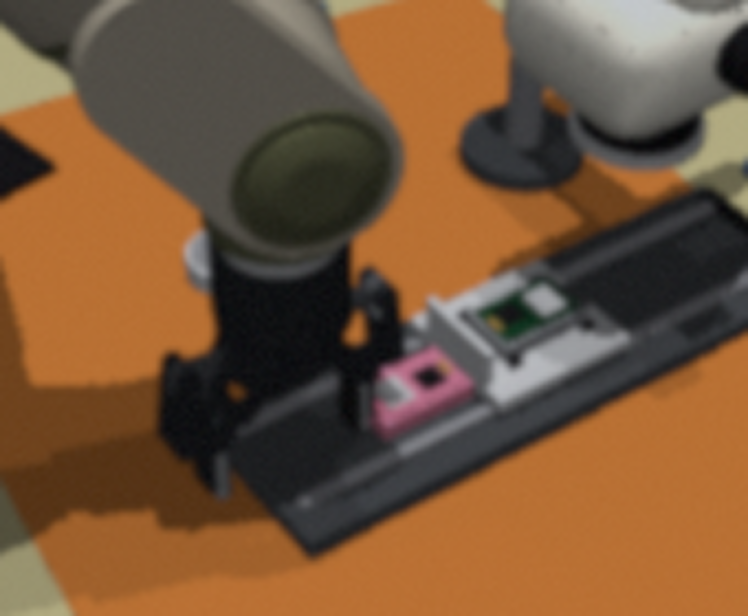

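A vertical force of 2.8 N means a fingertip is skimming the plate, so I raise the tool slightly.

Call:
step_arm([
  [[0,0,0.04],0],
  [[0.1,0.01,0],0],
  [[0.1,0.01,0],0],
])

```text
time_s: 20.45
eef_pos: [442.7, 39.5, 20.0]
ee_rot: [0.522, 0.475, 0.524, -0.476]
force: [-14.7, -3.1, 12.5]
grip_width: 0.998
```

Call:
step_arm([
  [[0.1,0.01,0],0],
  [[0.1,0.01,0],0],
])

```text
time_s: 20.65
eef_pos: [449.8, 40.4, 20.0]
ee_rot: [0.522, 0.474, 0.525, -0.477]
force: [-19.8, -3.5, 17.1]
grip_width: 0.999
```

Call:
step_arm([
  [[0.1,0.01,0],0],
  [[0.1,0.01,0],0],
])

```text
time_s: 20.85
eef_pos: [457.5, 41.2, 20.1]
ee_rot: [0.521, 0.474, 0.525, -0.477]
force: [-17.6, -3.5, 15.6]
grip_width: 1.003
```

Call:
step_arm([
  [[0.1,0.01,0],0],
  [[0.1,0.01,0],0],
])

```text
time_s: 21.05
eef_pos: [466.1, 41.9, 20.1]
ee_rot: [0.522, 0.474, 0.525, -0.477]
force: [-16.4, -3.2, 12.8]
grip_width: 1.003
```

Call:
step_arm([
  [[0.1,0.01,0],0],
  [[0.1,0.01,0],0],
])

```text
time_s: 21.25
eef_pos: [474.2, 42.7, 20.1]
ee_rot: [0.522, 0.474, 0.525, -0.477]
force: [-15.7, -3.0, 11.9]
grip_width: 1.0
```

```bash
python3 - <<'E'
exec(open('st.py').read())
c=capture("side"); crop(c,230,130,400,270,4.4,"pics/s21.png")
E
```

```text
t 21.25 [474.2  42.7  20.1] jaw 0.0954 s -211.3 lat 0.4 F [-15.7  -3.   11.9] Fs -15.9
```

View pics/s21.png

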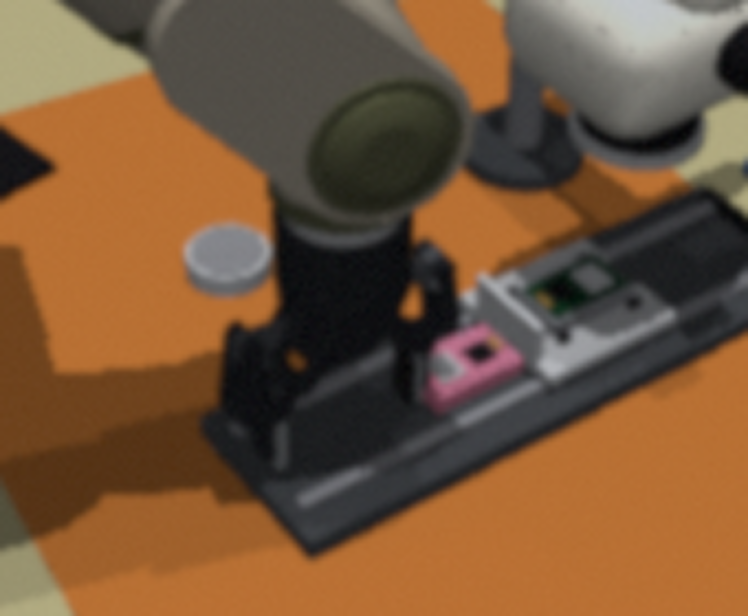

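The trailing fingertip climbed onto the plate and is rubbing, which is why the force is up. I back off a little and raise the tool before continuing.

Call:
step_arm([
  [[-0.25,-0.025,0.05],0],
  [[0,0,0.05],0],
  [[0,0,0],0],
])

```text
time_s: 21.6
eef_pos: [466.5, 41.5, 24.5]
ee_rot: [0.524, 0.476, 0.523, -0.475]
force: [0.2, 0.6, -0.1]
grip_width: 0.999
```

```bash
python3 - <<'E'
exec(open('st.py').read())
c=capture("side"); crop(c,290,150,390,240,7,"pics/s22.png")
E
```

```text
t 21.6 [466.5  41.5  24.5] jaw 0.0949 s -219.2 lat -0.0 F [ 0.2  0.6 -0.1] Fs 0.3
```

View pics/s22.png

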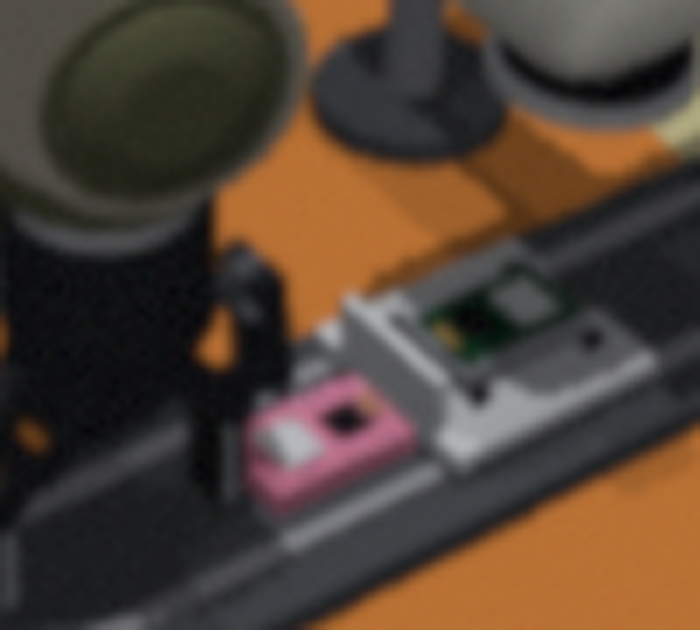

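```bash
python3 - <<'E'
from h import *; from rig import capture
c=capture("side")
S=lambda a,b,z: hit(c,290+a/7-.43,150+b/7-.43,z)
P=(S(482,392,40)+S(592,340,40))/2-[684.6,63,0]; print("travel",P[0]*.9952+P[1]*.0978+153.3)
E
```

```text
travel 113.95187658059696
```

Vision gives a travel of about 114 mm, so the travel is roughly s + 325. From here I go in small steps and watch the force.

Call:
step_arm([
  [[0.06,0.006,0],0],
  [[0.06,0.006,0],0],
  [[0.06,0.006,0],0],
  [[0,0,0],0],
])

```text
time_s: 22.1
eef_pos: [473.6, 42.4, 24.1]
ee_rot: [0.523, 0.476, 0.523, -0.476]
force: [-0.2, 0.2, -0.4]
grip_width: 1.003
```

Call:
step_arm([
  [[0.05,0.005,0],0],
  [[0.05,0.005,0],0],
])

```text
time_s: 22.3
eef_pos: [477.4, 42.8, 24.0]
ee_rot: [0.523, 0.476, 0.523, -0.476]
force: [-0.2, 0.1, 0.5]
grip_width: 0.999
```

Call:
step_arm([
  [[0.05,0.005,0],0],
])

```text
time_s: 22.4
eef_pos: [479.4, 42.9, 24.1]
ee_rot: [0.523, 0.476, 0.523, -0.476]
force: [-0.5, -0.7, 0.0]
grip_width: 0.999
```

Call:
step_arm([
  [[0.05,0.005,0],0],
])

```text
time_s: 22.5
eef_pos: [480.6, 43.2, 24.0]
ee_rot: [0.523, 0.475, 0.524, -0.476]
force: [-8.6, -1.2, 7.6]
grip_width: 1.001
```

Call:
step_arm([
  [[0.05,0.005,0],0],
])

```text
time_s: 22.6
eef_pos: [481.9, 43.4, 24.0]
ee_rot: [0.522, 0.475, 0.524, -0.477]
force: [-12.4, -2.7, 8.7]
grip_width: 1.003
```

Call:
step_arm([
  [[0.05,0.005,0],0],
])

```text
time_s: 22.7
eef_pos: [483.6, 43.6, 24.0]
ee_rot: [0.522, 0.474, 0.525, -0.477]
force: [-11.9, -1.0, 8.7]
grip_width: 0.994
```

```bash
python3 - <<'E'
exec(open('st.py').read())
c=capture("side"); crop(c,270,130,390,240,6,"pics/s23.png")
S=lambda a,b,z: hit(c,290+a/7-.43,150+b/7-.43,z)
crop(c,290,150,390,240,7,"pics/s23b.png")
E
```

```text
t 22.7 [483.6  43.6  24. ] jaw 0.0955 s -201.9 lat 0.4 F [-11.9  -1.    8.7] Fs -12.0
```

View pics/s23b.png

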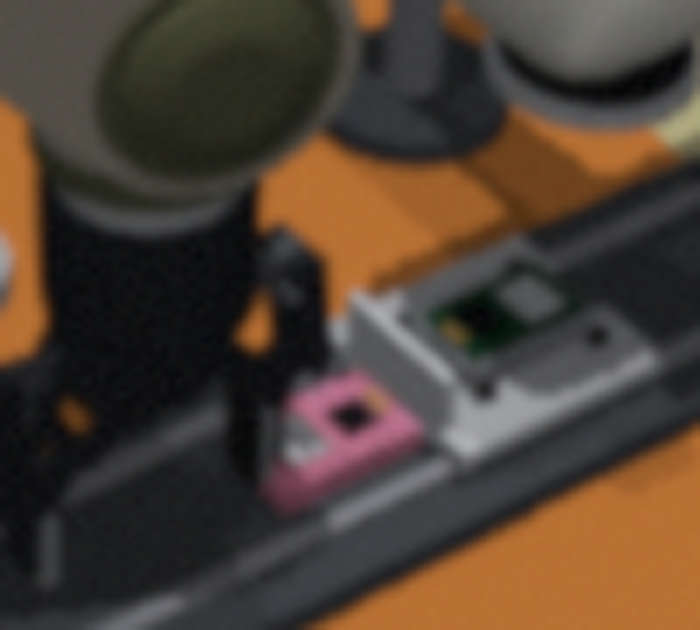

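```bash
python3 - <<'E'
from h import *; from rig import capture,ctrl
c=capture("side"); o=np.array(c["origin"])
n=np.array([-.0978,.9952,0]);u=np.array([.9952,.0978,0]);O=np.array([684.6,63,0])
def lat(px,py,l):
    d=ray(c,px,py); P=o+d*((l-(o-O)@n)/(d@n)); return (P-O)@u,P[2]
for l in(-14,-11,0): 
    print("s17 lead",lat(230+293/6,180+375/6,l),"trail",lat(230+92/6,180+475/6,l))
    print("s23b lead",lat(290+250/7,150+490/7,l), "trail", lat(290+50/7,150+585/7,l))
s=ctrl.sense(); print(s["wrist_torque"],s["force"])
w=capture("wrist"); cv2.imwrite("pics/w24.png",w["image"])
E
```

```text
s17 lead (np.float64(-304.1339725626691), np.float64(31.736918050356053)) trail (np.float64(-395.1069864359564), np.float64(30.104317898707563))
s23b lead (np.float64(-164.22896305919645), np.float64(31.10264269320851)) trail (np.float64(-251.41845226708904), np.float64(32.013746198393164))
s17 lead (np.float64(-302.5319087576692), np.float64(28.048742355510853)) trail (np.float64(-393.95326440963703), np.float64(26.408096269967245))
s23b lead (np.float64(-161.93740620415352), np.float64(27.41134110278506)) trail (np.float64(-249.55659086797726), np.float64(28.326934794110457))
s17 lead (np.float64(-296.6576748060032), np.float64(14.52543147441179)) trail (np.float64(-389.7229503131328), np.float64(12.855283631252746))
s23b lead (np.float64(-153.53503106899623), np.float64(13.87656860456616)) trail (np.float64(-242.72976573790086), np.float64(14.808626311741136))
[-0.11563764  0.85578919 -0.0027941 ] [-7.26720103 -1.12016578  4.75682534]
```

View pics/w24.png

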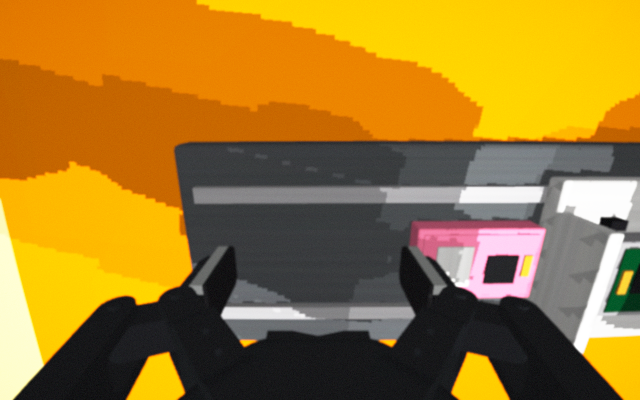

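View pics/s23.png

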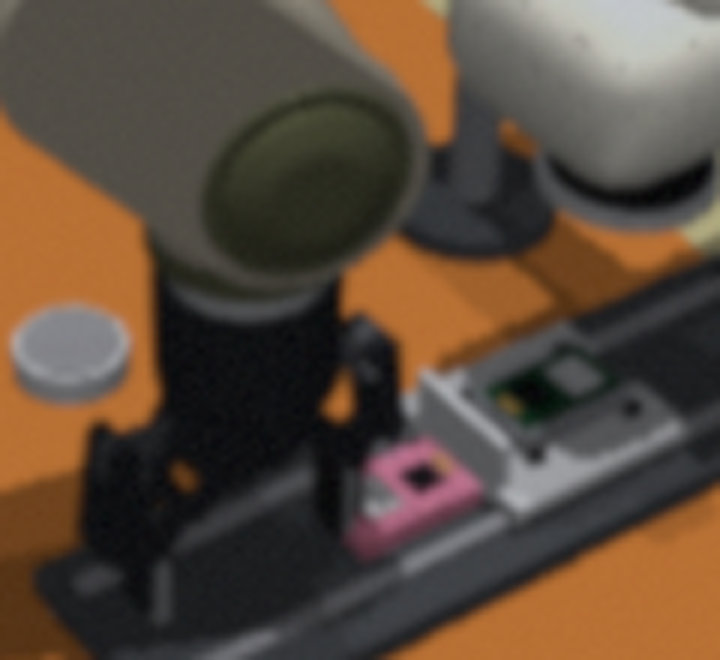

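The fingertip is too high. It sits at about z = 28, on the rounded top edge of the spacer, and the wedging there explains the upward force. I back off and lower so the tip is at about z = 20.

Call:
step_arm([
  [[-0.3,-0.03,0],0],
  [[-0.1,-0.01,0],0],
  [[0,0,-0.1],0],
  [[0,0,-0.1],0],
  [[0,0,0],0],
])

```text
time_s: 23.35
eef_pos: [469.7, 41.9, 15.9]
ee_rot: [0.523, 0.476, 0.523, -0.476]
force: [-0.3, 0.2, 0.3]
grip_width: 1.001
```

```bash
python3 - <<'E'
exec(open('st.py').read())
c=capture("side"); crop(c,270,130,390,240,6,"pics/s25.png")
w=capture("wrist"); crop(w,300,180,640,360,2.3,"pics/w25.png")
E
```

```text
t 23.35 [469.7  41.9  15.9] jaw 0.0951 s -215.9 lat 0.0 F [-0.3  0.2  0.3] Fs -0.3
```

View pics/s25.png

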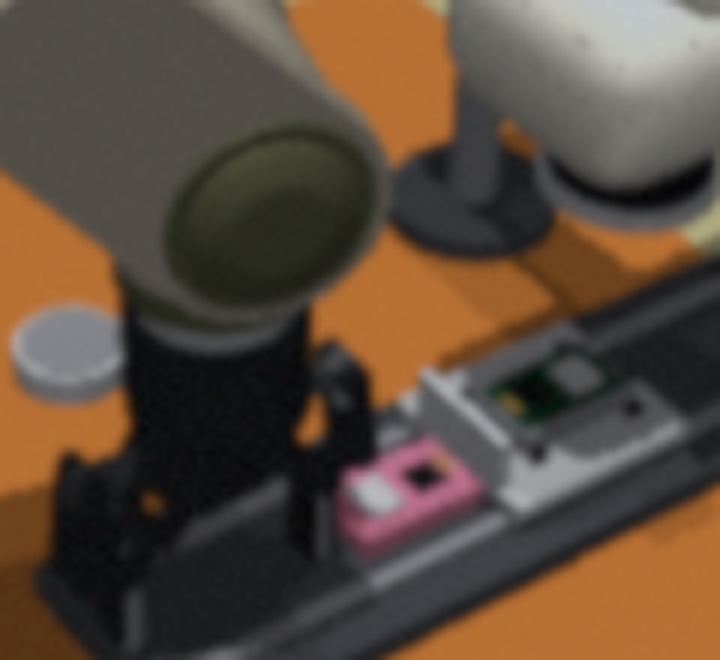

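View pics/w25.png

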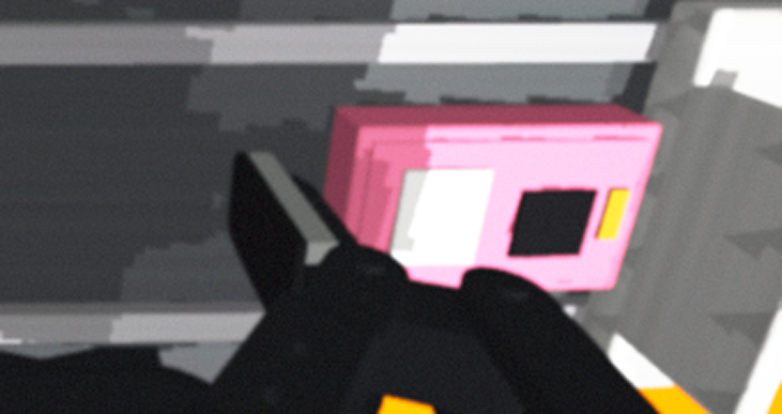

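```bash
python3 - <<'E'
from h import *; from rig import capture,ctrl
c=capture("side"); o=np.array(c["origin"])
n=np.array([-.0978,.9952,0]);u=np.array([.9952,.0978,0]);O=np.array([684.6,63,0])
def lat(px,py,l):
    d=ray(c,px,py); P=o+d*((l-(o-O)@n)/(d@n)); return ((P-O)@u).round(1),P[2].round(1)
for nm,p in dict(tip=(318,555),elbowfront=(375,440),elbowlow=(340,465),blockrear=(360,550)).items():
    print(nm,[lat(270+p[0]/6,130+p[1]/6,l) for l in(-20,-11,0)])
crop(c,310,180,350,230,14,"pics/s25b.png")
E
```

```text
tip [(np.float64(-177.2), np.float64(34.2)), (np.float64(-170.4), np.float64(23.1)), (np.float64(-162.2), np.float64(9.4))]
elbowfront [(np.float64(-149.6), np.float64(85.9)), (np.float64(-142.5), np.float64(75.5)), (np.float64(-133.7), np.float64(62.8))]
elbowlow [(np.float64(-167.4), np.float64(80.9)), (np.float64(-160.5), np.float64(70.5)), (np.float64(-152.0), np.float64(57.7))]
blockrear [(np.float64(-154.7), np.float64(24.7)), (np.float64(-147.6), np.float64(13.5)), (np.float64(-139.0), np.float64(-0.3))]
```

View pics/s25b.png

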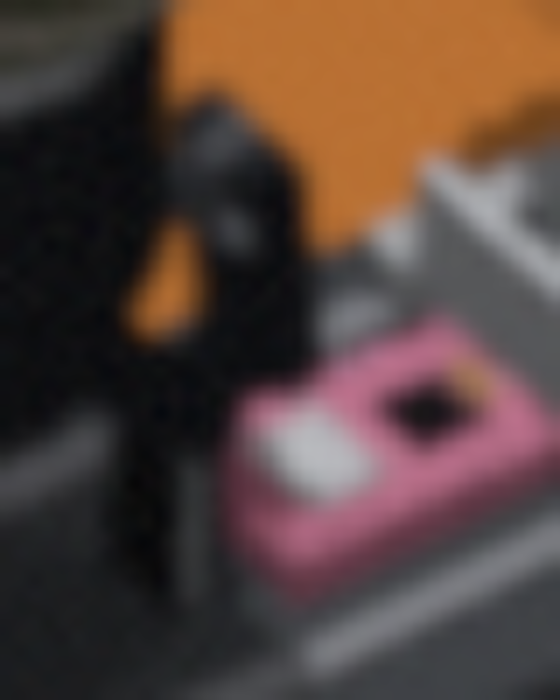

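Call:
step_arm([
  [[0.05,0.005,-0.03],0],
  [[0.05,0.005,0],0],
  [[0.05,0.005,0],0],
])

```text
time_s: 23.8
eef_pos: [474.1, 42.5, 15.8]
ee_rot: [0.523, 0.475, 0.524, -0.476]
force: [-12.8, -1.1, 18.8]
grip_width: 0.998
```

Call:
step_arm([
  [[0.05,0.005,0],0],
])

```text
time_s: 23.9
eef_pos: [476.6, 42.8, 15.8]
ee_rot: [0.523, 0.475, 0.524, -0.476]
force: [-9.3, -1.3, 20.3]
grip_width: 1.0
```

Call:
step_arm([
  [[0.05,0.005,0],0],
])

```text
time_s: 24.0
eef_pos: [477.5, 42.9, 15.8]
ee_rot: [0.522, 0.474, 0.525, -0.477]
force: [-28.7, -6.4, 37.7]
grip_width: 0.995
```

Call:
step_arm([
  [[0.05,0.005,0],0],
])

```text
time_s: 24.1
eef_pos: [477.7, 43.0, 15.9]
ee_rot: [0.521, 0.473, 0.526, -0.478]
force: [-41.4, -9.8, 49.6]
grip_width: 1.001
```

Call:
step_arm([
  [[0.05,0.005,0],0],
])

```text
time_s: 24.2
eef_pos: [479.1, 43.2, 16.1]
ee_rot: [0.521, 0.473, 0.526, -0.478]
force: [-29.5, 0.3, 31.3]
grip_width: 1.001
```

Call:
step_arm([
  [[-0.25,-0.025,0.06],0],
  [[0,0,0],0],
])

```text
time_s: 24.4
eef_pos: [472.7, 42.4, 17.3]
ee_rot: [0.523, 0.476, 0.523, -0.476]
force: [-0.2, 0.0, -0.5]
grip_width: 1.0
```

```bash
python3 - <<'E'
exec(open('st.py').read())
c=capture("side"); crop(c,290,150,390,240,7,"pics/s26.png")
w=capture("wrist"); cv2.imwrite("pics/w26.png",w["image"])
E
```

```text
t 24.4 [472.7  42.4  17.3] jaw 0.095 s -212.9 lat 0.2 F [-0.2  0.  -0.5] Fs -0.2
```

View pics/s26.png

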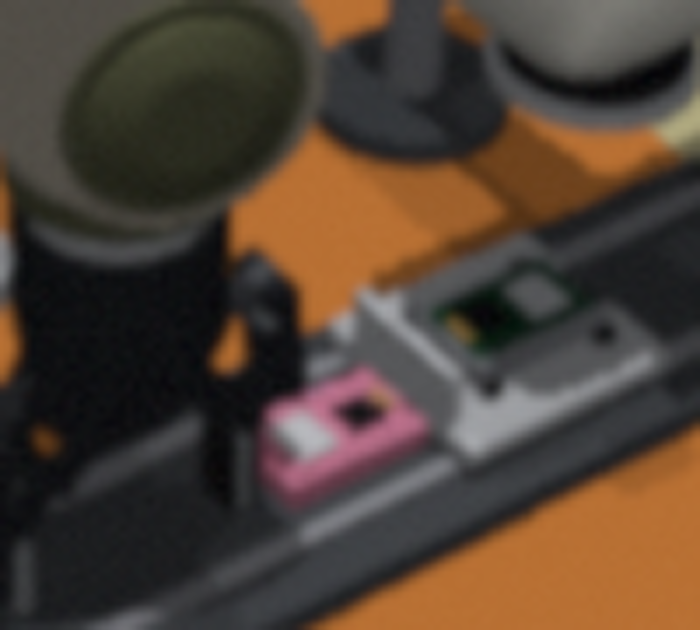

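View pics/w26.png

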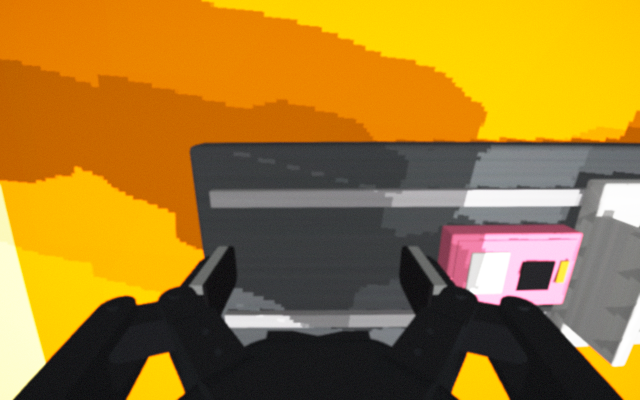

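Raising the tip to TCP 24 wedged it on the spacer's edge, and TCP 15.8 grinds on the plate. TCP 18.5 ran cleanly, so I use that height.

Call:
step_arm([
  [[0.05,0.003,0.02],0],
  [[0.05,0.004,0],0],
])

```text
time_s: 24.7
eef_pos: [477.8, 42.6, 18.0]
ee_rot: [0.523, 0.476, 0.523, -0.476]
force: [0.5, -0.1, -0.0]
grip_width: 0.995
```

Call:
step_arm([
  [[0.04,0.004,0],0],
])

```text
time_s: 24.8
eef_pos: [479.3, 42.8, 18.0]
ee_rot: [0.523, 0.476, 0.523, -0.476]
force: [-0.9, -0.2, -0.2]
grip_width: 0.998
```

Call:
step_arm([
  [[0.04,0.004,0],0],
])

```text
time_s: 24.9
eef_pos: [480.6, 43.0, 18.0]
ee_rot: [0.523, 0.476, 0.523, -0.476]
force: [-3.6, -0.3, 0.3]
grip_width: 0.999
```

Call:
step_arm([
  [[0.03,0.003,0],0],
])

```text
time_s: 25.0
eef_pos: [480.9, 43.1, 17.8]
ee_rot: [0.523, 0.475, 0.524, -0.476]
force: [-7.5, -1.4, 4.5]
grip_width: 1.001
```

Call:
step_arm([
  [[0.03,0.003,0],0],
])

```text
time_s: 25.1
eef_pos: [481.8, 43.2, 17.9]
ee_rot: [0.522, 0.475, 0.524, -0.476]
force: [-8.5, -1.2, 5.3]
grip_width: 1.001
```

Call:
step_arm([
  [[0.03,0.003,0],0],
])

```text
time_s: 25.2
eef_pos: [482.9, 43.4, 17.9]
ee_rot: [0.522, 0.475, 0.524, -0.476]
force: [-8.5, -1.6, 5.1]
grip_width: 0.999
```

```bash
python3 - <<'E'
exec(open('st.py').read()); print(s["wrist_torque"])
c=capture("side"); crop(c,290,150,390,240,7,"pics/s27.png")
E
```

```text
t 25.2 [482.9  43.4  17.9] jaw 0.0954 s -202.7 lat 0.2 F [-8.5 -1.6  5.1] Fs -8.7
[-0.23247396  0.85720124 -0.10054399]
```

View pics/s27.png

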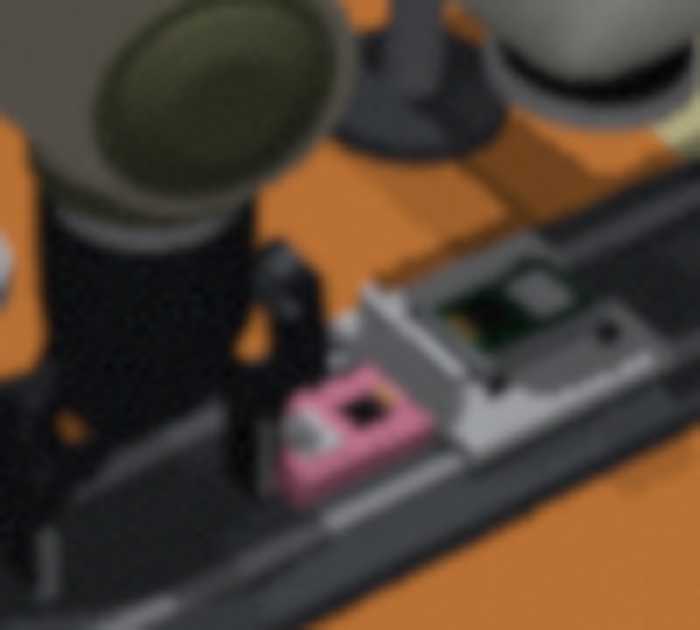

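It is sliding steadily at 8.5 N, with a lower vertical force. I continue in small steps.

Call:
step_arm([
  [[0.05,0.003,0],0],
])

```text
time_s: 25.35
eef_pos: [484.7, 43.5, 17.8]
ee_rot: [0.522, 0.475, 0.524, -0.476]
force: [-9.3, -1.4, 6.4]
grip_width: 1.002
```

Call:
step_arm([
  [[0.05,0.005,0],0],
])

```text
time_s: 25.45
eef_pos: [486.6, 43.7, 17.9]
ee_rot: [0.522, 0.475, 0.524, -0.476]
force: [-9.0, -2.3, 6.2]
grip_width: 1.0
```

Call:
step_arm([
  [[0.05,0.005,0],0],
])

```text
time_s: 25.55
eef_pos: [488.7, 43.9, 17.9]
ee_rot: [0.522, 0.475, 0.524, -0.476]
force: [-9.5, -2.3, 5.8]
grip_width: 1.003
```

Call:
step_arm([
  [[0.05,0.005,0],0],
])

```text
time_s: 25.65
eef_pos: [490.7, 44.1, 17.9]
ee_rot: [0.522, 0.475, 0.524, -0.476]
force: [-8.9, -1.9, 5.0]
grip_width: 1.0
```

Call:
step_arm([
  [[0.05,0.005,0],0],
])

```text
time_s: 25.75
eef_pos: [492.7, 44.3, 17.9]
ee_rot: [0.522, 0.475, 0.524, -0.476]
force: [-7.9, -2.2, 7.1]
grip_width: 0.997
```

```bash
python3 - <<'E'
exec(open('st.py').read()); print(s["wrist_torque"])
c=capture("side"); crop(c,290,150,390,240,7,"pics/s28.png")
E
```

```text
t 25.75 [492.7  44.3  17.9] jaw 0.0954 s -192.8 lat 0.2 F [-7.9 -2.2  7.1] Fs -8.1
[-0.20979532  1.03529503  0.01310166]
```

View pics/s28.png

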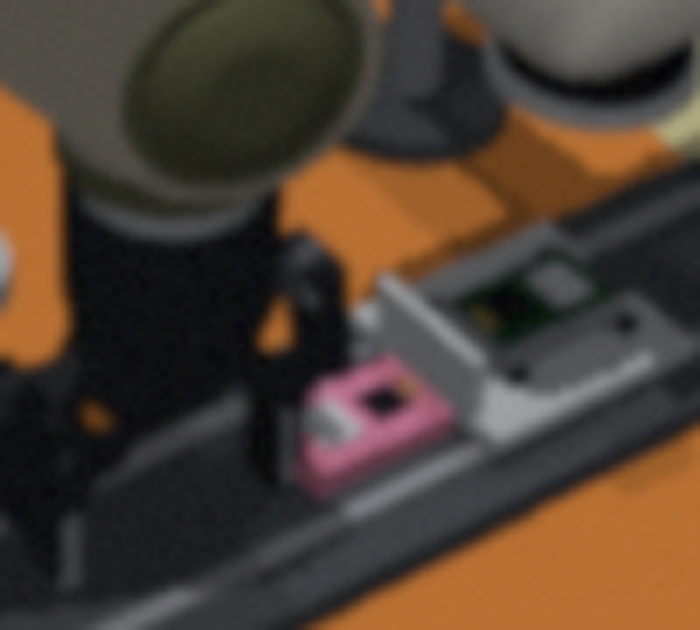

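```bash
python3 - <<'E'
from h import *; from rig import capture
c=capture("side")
S=lambda a,b,z: hit(c,290+a/7-.43,150+b/7-.43,z)
for a,b in (((493,384),(603,333)),((496,381),(607,334)),((517,372),(626,323))):
  P=(S(*a,40)+S(*b,40))/2-[684.6,63,0]; print("travel",P[0]*.9952+P[1]*.0978+153.3)
E
```

```text
travel 120.22221401684169
travel 121.68320914835266
travel 131.84022301345874
```

Call:
step_arm([
  [[0.05,0.005,0],0],
])

```text
time_s: 25.95
eef_pos: [494.8, 44.5, 17.9]
ee_rot: [0.522, 0.475, 0.524, -0.476]
force: [-8.2, -1.5, 6.2]
grip_width: 1.002
```

Call:
step_arm([
  [[0.05,0.004,0],0],
])

```text
time_s: 26.05
eef_pos: [496.7, 44.7, 17.9]
ee_rot: [0.522, 0.475, 0.524, -0.476]
force: [-8.0, -0.8, 5.4]
grip_width: 1.002
```

Call:
step_arm([
  [[0.05,0.004,0],0],
])

```text
time_s: 26.15
eef_pos: [498.7, 44.9, 17.9]
ee_rot: [0.522, 0.475, 0.524, -0.476]
force: [-8.0, -1.5, 5.6]
grip_width: 1.001
```

Call:
step_arm([
  [[0.05,0.004,0],0],
])

```text
time_s: 26.25
eef_pos: [500.7, 45.0, 17.9]
ee_rot: [0.522, 0.475, 0.524, -0.476]
force: [-9.7, -1.2, 5.9]
grip_width: 1.0
```

Call:
step_arm([
  [[0.05,0.004,0],0],
])

```text
time_s: 26.35
eef_pos: [502.7, 45.2, 17.9]
ee_rot: [0.522, 0.475, 0.524, -0.476]
force: [-8.9, -1.9, 5.6]
grip_width: 1.003
```

Call:
step_arm([
  [[0.04,0.004,0],0],
])

```text
time_s: 26.45
eef_pos: [504.4, 45.3, 17.9]
ee_rot: [0.522, 0.475, 0.524, -0.476]
force: [-8.0, -1.5, 5.0]
grip_width: 1.001
```

Call:
step_arm([
  [[0.04,0.004,0],0],
])

```text
time_s: 26.55
eef_pos: [506.0, 45.5, 17.9]
ee_rot: [0.522, 0.475, 0.524, -0.476]
force: [-7.6, -0.9, 5.4]
grip_width: 0.996
```

Call:
step_arm([
  [[0.04,0.004,0],0],
])

```text
time_s: 26.65
eef_pos: [507.9, 45.7, 17.9]
ee_rot: [0.523, 0.475, 0.524, -0.476]
force: [-3.0, -0.4, 1.6]
grip_width: 1.002
```

Call:
step_arm([
  [[0.04,0.004,0],0],
])

```text
time_s: 26.75
eef_pos: [510.4, 45.8, 18.0]
ee_rot: [0.523, 0.476, 0.523, -0.476]
force: [0.4, -0.0, -0.6]
grip_width: 1.0
```

Call:
step_arm([
  [[0.04,0.004,0],0],
])

```text
time_s: 26.85
eef_pos: [512.3, 45.9, 18.0]
ee_rot: [0.523, 0.476, 0.523, -0.476]
force: [-0.7, -0.4, 0.5]
grip_width: 1.002
```

The force dropped from 8 N to 0 at about 147 mm of travel, so the carriage jumped ahead of the finger. That looks like the click. I stop and look.

```bash
python3 - <<'E'
exec(open('st.py').read())
c=capture("side"); crop(c,310,130,410,220,7,"pics/s29.png")
E
```

```text
t 26.85 [512.3  45.9  18. ] jaw 0.0951 s -173.2 lat -0.2 F [-0.7 -0.4  0.5] Fs -0.8
```

View pics/s29.png

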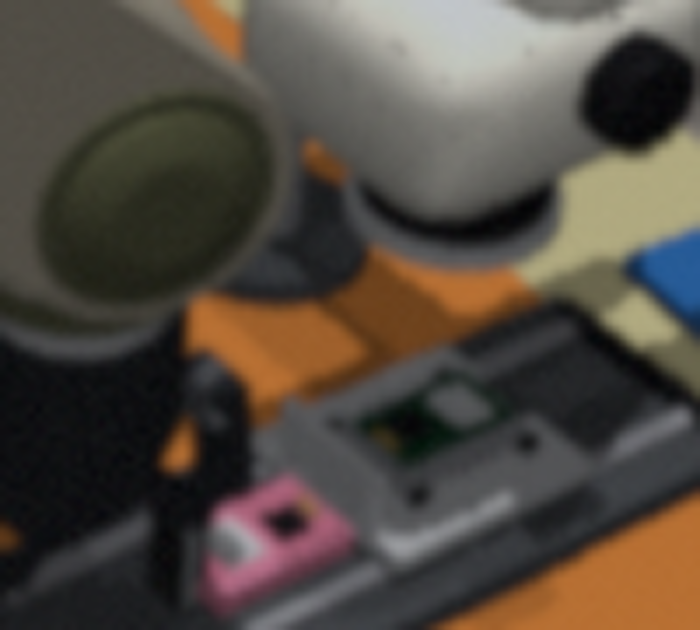

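```bash
python3 - <<'E'
from h import *; from rig import capture
c=capture("side"); crop(c,350,160,400,210,14,"pics/s29b.png")
S=lambda a,b,z: hit(c,310+a/7-.43,130+b/7-.43,z)
P=(S(418,494,40)+S(528,443,40))/2-[684.6,63,0]; print("travel",P[0]*.9952+P[1]*.0978+153.3)
E
```

```text
travel 152.50204513278854
```

View pics/s29b.png

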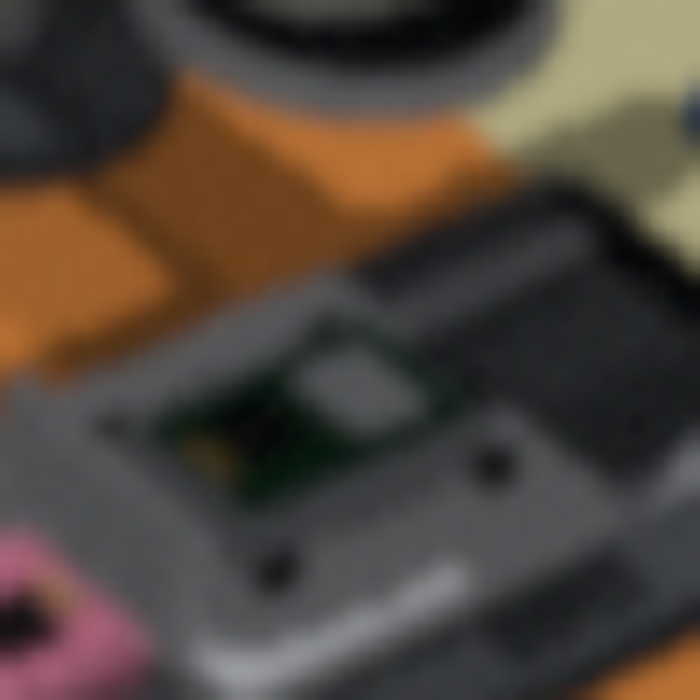

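Travel is now about 152 mm, with the force rise (hump) at about 82 to 90 mm. That is 62 to 70 mm before, inside the stated 60 to 85 mm. I check gently that it resists, staying well below 15 N.

Call:
step_arm([
  [[0.02,0.002,0],0],
])

```text
time_s: 27.05
eef_pos: [512.9, 45.9, 18.1]
ee_rot: [0.523, 0.476, 0.523, -0.476]
force: [-0.6, -0.2, -0.0]
grip_width: 0.999
```

Call:
step_arm([
  [[0.02,0.002,0],0],
])

```text
time_s: 27.15
eef_pos: [513.3, 46.1, 18.0]
ee_rot: [0.523, 0.475, 0.524, -0.476]
force: [-3.0, -0.3, 2.3]
grip_width: 1.001
```

Call:
step_arm([
  [[0.015,0.002,0],0],
])

```text
time_s: 27.25
eef_pos: [513.9, 46.1, 18.0]
ee_rot: [0.523, 0.475, 0.523, -0.476]
force: [-2.3, -1.1, -0.1]
grip_width: 1.002
```

Call:
step_arm([
  [[0.015,0.002,0],0],
])

```text
time_s: 27.35
eef_pos: [514.7, 46.2, 18.0]
ee_rot: [0.523, 0.476, 0.523, -0.476]
force: [-2.2, -0.5, 0.9]
grip_width: 1.0
```

Call:
step_arm([
  [[0.015,0.002,0],0],
])

```text
time_s: 27.45
eef_pos: [515.3, 46.3, 18.0]
ee_rot: [0.523, 0.476, 0.523, -0.476]
force: [-3.5, -0.6, 0.6]
grip_width: 0.999
```

Call:
step_arm([
  [[0.015,0.002,0],0],
])

```text
time_s: 27.55
eef_pos: [515.7, 46.4, 18.0]
ee_rot: [0.523, 0.475, 0.524, -0.476]
force: [-6.5, -1.1, 2.7]
grip_width: 1.005
```

Call:
step_arm([
  [[0.012,0.001,0],0],
])

```text
time_s: 27.65
eef_pos: [515.8, 46.4, 17.9]
ee_rot: [0.523, 0.475, 0.524, -0.476]
force: [-8.9, -1.4, 4.6]
grip_width: 1.0
```

The tip stops moving (+0.1 mm) while the force climbs to 9 N, so this is the catch wall. I back off and leave clear.

Call:
step_arm([
  [[-0.2,-0.02,0],0],
  [[-0.5,-0.05,0],0],
  [[-0.8,-0.08,0],0],
  [[-0.8,-0.08,0.2],0],
  [[-0.5,-0.05,0.5],0],
])

```text
time_s: 28.15
eef_pos: [401.8, 35.4, 45.4]
ee_rot: [0.522, 0.475, 0.524, -0.476]
force: [0.2, -1.2, 1.2]
grip_width: 0.998
```

Call:
step_arm([
  [[-0.8,0,0.8],0],
  [[-0.8,0,0.8],0],
  [[-0.5,0,0.8],0],
  [[0,0,0],0],
  [[0,0,0],0],
])

```text
time_s: 28.65
eef_pos: [321.0, 35.0, 142.5]
ee_rot: [0.524, 0.476, 0.522, -0.475]
force: [-0.1, -0.7, -0.4]
grip_width: 1.0
```

```bash
python3 - <<'E'
exec(open('st.py').read())
c=capture("side"); crop(c,310,130,410,220,7,"pics/s30.png"); cv2.imwrite("pics/s30f.png",c["image"])
c=capture("top"); cv2.imwrite("pics/t30.png",c["image"])
E
```

```text
t 28.65 [321.   35.  142.5] jaw 0.0949 s -364.6 lat 7.7 F [-0.1 -0.7 -0.4] Fs -0.2
```

View pics/s30.png

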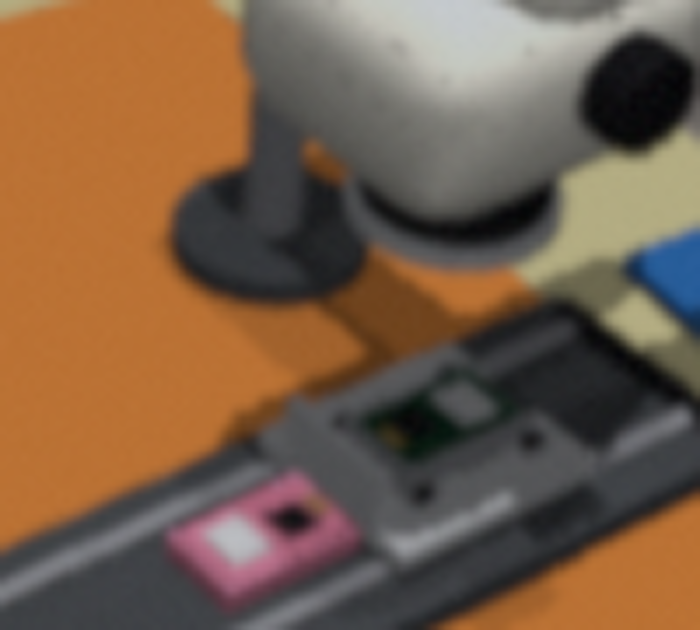

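View pics/t30.png

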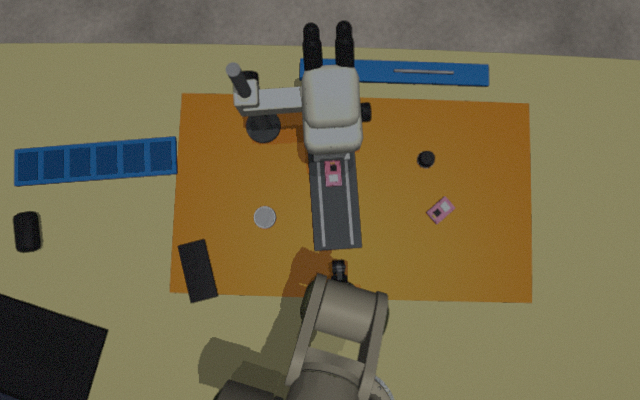

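View pics/s30f.png

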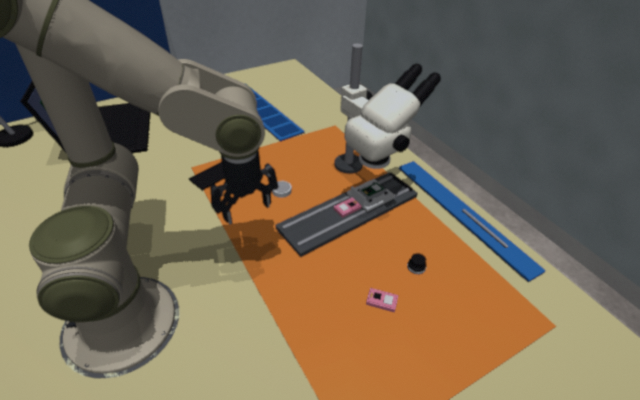

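```bash
python3 - <<'E'
from h import *; from rig import capture
c=capture("side"); c["image"]=np.clip(c["image"].astype(float)*2,0,255).astype(np.uint8); crop(c,345,165,395,215,12,"pics/s31.png")
S=lambda a,b,z: hit(c,310+a/7-.43,130+b/7-.43,z)
P=(S(422,492,40)+S(532,440,40))/2-[684.6,63,0]; print("travel",P[0]*.9952+P[1]*.0978+153.3)
E
```

```text
travel 154.77891465004706
```

View pics/s31.png

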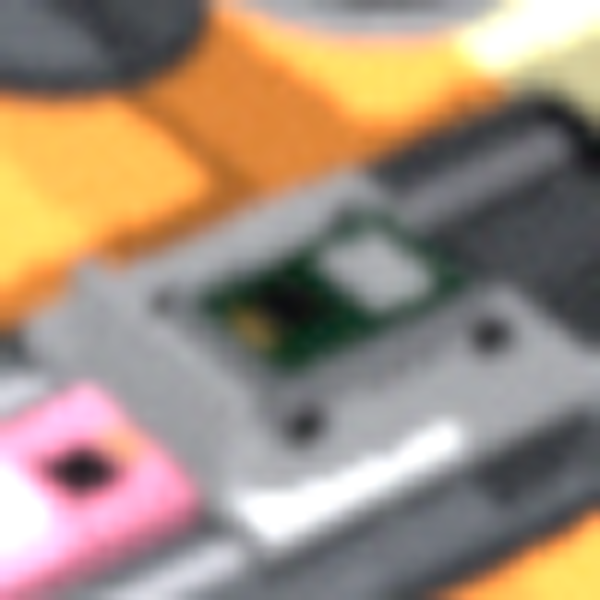

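```bash
python3 -c "
from rig import ticket; print(ticket.finish_job())"
```

```text
the job is handed in; nothing more can be done
None
```

The board holder lies in the nest and the carriage is in its click stop at about 0.154 m of travel. I have handed the job in. No verdict was reported, and the pin itself cannot be seen.

**Placing:** I took the green-topped holder, not the two pink look-alikes, and laid it flat in the nest. The pictures right after release showed even gaps to all six lugs.

**Pushing:** The interface allows only yaw, so I couldn't tilt the gripper. By my estimate the wrist would have reached the microscope head at about 0.145 m. I set one pink block loose between the rails as a spacer behind the push plate and pushed through it, which kept the wrist well clear of the head. The block is still lying on the station behind the carriage.

**Checks on the click:**
- The push force rose at about 82 to 90 mm of travel. I took this to be the hump, though I had just raised the tool there, so it is not certain.
- At about 147 mm the force fell from 8 N to 0 and the carriage jumped ahead of the finger.
- After that it moved about 2 mm at 2 to 3 N, then resisted firmly up to 9 N with only 0.1 mm of movement. I backed off there.
- The side picture put the travel at 152.5 mm after the jump and 154.8 mm after the push test, with a few millimetres of uncertainty.

**What went wrong on the way:** The finger twice pushed at a bad height and wedged on the spacer or ground on the station plate. The force on the tool briefly reached about 41 N along the rail and 50 N upward, under the 120 N wrist limit. I corrected the height each time, and the carriage and board showed no harm.

**Final view:** The board is in the nest under the microscope, and the arm is clear of everything. The tin, lens and phone show at the same places as at the start.

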